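# Make up a glaze tray oldest-first and restock the feed lanes

## Robot

A 6-joint arm with a two-finger parallel gripper is mounted at the origin on the work surface. World frame = base frame: x ahead of the robot, y to its left, z up, the work surface at z = 0. Lengths are in mm, angles in rad, forces in N, time in s.
With the tool pointing down it reaches from about 325 to 875 mm from the base axis. Payload 4.4 kg.
Tool frame: the origin (TCP) lies where the fingers leave the gripper's body, on its centre line; the fingertips stand 73 mm ahead of it and the grasp point (between the pads) lies 54 mm ahead of it; z points along the fingers, x is the direction in which the jaws open and shut, and the axes are right-handed (so a half turn about z gives the same grasp; the last joint's range is limited). The gripper opens to 85 mm and grips with 20 to 120 N. Pads are 22 mm wide; open, the fingers measure 114 mm over their backs; the gripper's body (76 mm by 85 mm) begins 54 mm behind the grasp point. The pads swing forward as they close: fully open they stand 13 mm farther back than shut.
Start: joints at [-1.296, 0.207, 1.542, -0, 1.393, -0.15], TCP at [237.492, -523.665, 303.882] pointing down, gripper open.
Joint ranges: [-2.73, 2.73], [-0.86, 2.22], [0.23, 2.46], [-1.11, 4.25], [0.08, 2.63], [-2.82, 2.82]. Speed limits (rad/s): [2.79, 2.79, 3.14, 3.14, 3.14, 3.14].

## Interface

Orientations are given as a unit quaternion [x, y, z, w].
In Python, from plant import status, read_camera, camera_info, order gives the robot as it stands.
- The arm moves only by the shell command python3 -m handwheel 'ROWS'. ROWS is JSON, a list of rows, each an object with "travel": the shift along the tool's x, y, z in units of 50 mm (1.0 is 50 mm), a list of three; "rot": the turn, a rotation vector about the tool's x, y, z in degrees, a list of three; "gripper": the closure in counts, from 0 (fully open) to 255 (shut). A call has 1 to 20 rows; each row shifts and turns the commanded pose from where the row before left it, along the tool's axes as they then stand; what a row does not reach is not made up. A row lasts 1/10 s, in which the tool goes at most 50 mm and 8.59 degrees, less where a joint would pass 70% of its speed; a pose out of reach is approached as far as the arm can. A call is refused whole if a number of a shift passes 1 or a number of a turn 8.59, either way. A call with a gripper value outside its range is refused whole. The fingers move at their own pace and stop on an object; the grip force is fixed at half the most. Time passes only in rows, so rows that do not move let the fingers close. It gives the time, the measured TCP pose, the force and the opening at its end, in the units of the state.
- status.sense(): the state, without advancing time (a new reading comes with each control period).
- read_camera(name): name is "side" or "top" or "wrist"; returns (picture, depth): 400x640x3 uint8, blue, green, red; 400x640 float32, mm along the optical axis (not along the pixel's ray), 0 where there is no reading.
- camera_info(name): a dict with "vertical_fov" (degrees; the focal length in pixels is half the picture's height over the tangent of half this angle, whatever the lens; pixels are square), "cx", "cy" (the principal point, pixels), "origin" and "orientation" of the camera in the world; the wrist camera has in their place "tool_from_camera" (4x4, takes a point from camera to tool coordinates, whose origin is the TCP and whose axes are the tool frame's). Camera axes: x right, y down, z forward; pixel columns grow to the right and rows downward; lengths in mm; the calibration is good to about 2 mm. A picture is of the moment at which its call begins: read the wrist's pose just before it. camera_info takes no time and is no camera call.
- order.sign_off(): hands the job in, once; it reports no verdict.
The state is a dict: "t": time; "joints": joint angles; "qvel": joint speeds; "joint_efforts": joint torques, N m; "ee_pos": TCP position; "eef_rot": TCP orientation; "wrist_force": force on the tool from outside, world axes, zero at the start; "ft_torque": the same for the moment, N m; "opening": finger opening in mm.
Only numpy, scipy, OpenCV 4.12 (cv2) and the standard library are available. Lean on these libraries where they do the work, as an engineer would, in place of code of your own. Each camera call takes 0.05 s, during which the arm holds its last target. There are 200 camera calls.

## Task

First make up the class's wooden tray so that it holds exactly one glaze jar of each colour (red, green, blue): leave the jars it already holds, and take each missing colour, and no other, from the front of its sloped lane, where the oldest jar stands. Then load every newly delivered jar from the shallow cardboard carton into the lane of its own colour, behind the old stock there. All jars must end standing on their bases, and the banding wheel, bowl and spray bottle must be left where they are.

Things in the scene. Friction and masses are not known exactly. Their poses are not given: they have to be found in the camera images.
- lane_red: fixed lane, red lips and stop, for red jars. Origin on the table below its middle; x from low front to high open back, z up. Slippery deck rises 12 deg: surface from x=-140, z=40 mm (front stop) to x=134, z=98; 64 mm wide between lips (74 outside); lips 12, stop 30 mm above deck. Jars stand square to the deck, slide down by themselves and queue touching (56 mm each); four fit
- red_front_c (a point): square white jar with a red band and a round red lid, body 56 x 56 mm and 60 mm tall, with a 44 mm wide lid 14 mm high on top (74 mm in all), smooth, 0.15 to 0.3 kg; the oldest red jar, at the start standing first, against the front stop of the red lane. The point is the jar's centre, 37 mm above its underside; z is the jar's up axis, x and y are square to its sides
- red_back_c (a point): square white jar with a red band and a round red lid, body 56 x 56 mm and 60 mm tall, with a 44 mm wide lid 14 mm high on top (74 mm in all), smooth, 0.15 to 0.3 kg; the second oldest red jar, at the start standing second in the red lane. The point is the jar's centre, 37 mm above its underside; z is the jar's up axis, x and y are square to its sides
- red_kit_c (a point): square white jar with a red band and a round red lid, body 56 x 56 mm and 60 mm tall, with a 44 mm wide lid 14 mm high on top (74 mm in all), smooth, 0.15 to 0.3 kg; may be absent; if present it already stands in one of the tray's pockets. The point is the jar's centre, 37 mm above its underside; z is the jar's up axis, x and y are square to its sides
- red_new1_c (a point): square white jar with a red band and a round red lid, body 56 x 56 mm and 60 mm tall, with a 44 mm wide lid 14 mm high on top (74 mm in all), smooth, 0.15 to 0.3 kg; a newly delivered jar, may be absent; if present it stands in the cardboard carton. The point is the jar's centre, 37 mm above its underside; z is the jar's up axis, x and y are square to its sides
- red_new2_c (a point): square white jar with a red band and a round red lid, body 56 x 56 mm and 60 mm tall, with a 44 mm wide lid 14 mm high on top (74 mm in all), smooth, 0.15 to 0.3 kg; a newly delivered jar, may be absent; if present it stands in the cardboard carton. The point is the jar's centre, 37 mm above its underside; z is the jar's up axis, x and y are square to its sides
- lane_green: fixed lane, green lips and stop, for green jars. Origin on the table below its middle; x from low front to high open back, z up. Slippery deck rises 12 deg: surface from x=-140, z=40 mm (front stop) to x=134, z=98; 64 mm wide between lips (74 outside); lips 12, stop 30 mm above deck. Jars stand square to the deck, slide down by themselves and queue touching (56 mm each); four fit
- green_front_c (a point): square white jar with a green band and a round green lid, body 56 x 56 mm and 60 mm tall, with a 44 mm wide lid 14 mm high on top (74 mm in all), smooth, 0.15 to 0.3 kg; the oldest green jar, at the start standing first, against the front stop of the green lane. The point is the jar's centre, 37 mm above its underside; z is the jar's up axis, x and y are square to its sides
- green_back_c (a point): square white jar with a green band and a round green lid, body 56 x 56 mm and 60 mm tall, with a 44 mm wide lid 14 mm high on top (74 mm in all), smooth, 0.15 to 0.3 kg; the second oldest green jar, at the start standing second in the green lane. The point is the jar's centre, 37 mm above its underside; z is the jar's up axis, x and y are square to its sides
- green_kit_c (a point): square white jar with a green band and a round green lid, body 56 x 56 mm and 60 mm tall, with a 44 mm wide lid 14 mm high on top (74 mm in all), smooth, 0.15 to 0.3 kg; may be absent; if present it already stands in one of the tray's pockets. The point is the jar's centre, 37 mm above its underside; z is the jar's up axis, x and y are square to its sides
- green_new1_c (a point): square white jar with a green band and a round green lid, body 56 x 56 mm and 60 mm tall, with a 44 mm wide lid 14 mm high on top (74 mm in all), smooth, 0.15 to 0.3 kg; a newly delivered jar, may be absent; if present it stands in the cardboard carton. The point is the jar's centre, 37 mm above its underside; z is the jar's up axis, x and y are square to its sides
- green_new2_c (a point): square white jar with a green band and a round green lid, body 56 x 56 mm and 60 mm tall, with a 44 mm wide lid 14 mm high on top (74 mm in all), smooth, 0.15 to 0.3 kg; a newly delivered jar, may be absent; if present it stands in the cardboard carton. The point is the jar's centre, 37 mm above its underside; z is the jar's up axis, x and y are square to its sides
- lane_blue: fixed lane, blue lips and stop, for blue jars. Origin on the table below its middle; x from low front to high open back, z up. Slippery deck rises 12 deg: surface from x=-140, z=40 mm (front stop) to x=134, z=98; 64 mm wide between lips (74 outside); lips 12, stop 30 mm above deck. Jars stand square to the deck, slide down by themselves and queue touching (56 mm each); four fit
- blue_front_c (a point): square white jar with a blue band and a round blue lid, body 56 x 56 mm and 60 mm tall, with a 44 mm wide lid 14 mm high on top (74 mm in all), smooth, 0.15 to 0.3 kg; the oldest blue jar, at the start standing first, against the front stop of the blue lane. The point is the jar's centre, 37 mm above its underside; z is the jar's up axis, x and y are square to its sides
- blue_back_c (a point): square white jar with a blue band and a round blue lid, body 56 x 56 mm and 60 mm tall, with a 44 mm wide lid 14 mm high on top (74 mm in all), smooth, 0.15 to 0.3 kg; the second oldest blue jar, at the start standing second in the blue lane. The point is the jar's centre, 37 mm above its underside; z is the jar's up axis, x and y are square to its sides
- blue_kit_c (a point): square white jar with a blue band and a round blue lid, body 56 x 56 mm and 60 mm tall, with a 44 mm wide lid 14 mm high on top (74 mm in all), smooth, 0.15 to 0.3 kg; may be absent; if present it already stands in one of the tray's pockets. The point is the jar's centre, 37 mm above its underside; z is the jar's up axis, x and y are square to its sides
- blue_new1_c (a point): square white jar with a blue band and a round blue lid, body 56 x 56 mm and 60 mm tall, with a 44 mm wide lid 14 mm high on top (74 mm in all), smooth, 0.15 to 0.3 kg; a newly delivered jar, may be absent; if present it stands in the cardboard carton. The point is the jar's centre, 37 mm above its underside; z is the jar's up axis, x and y are square to its sides
- blue_new2_c (a point): square white jar with a blue band and a round blue lid, body 56 x 56 mm and 60 mm tall, with a 44 mm wide lid 14 mm high on top (74 mm in all), smooth, 0.15 to 0.3 kg; a newly delivered jar, may be absent; if present it stands in the cardboard carton. The point is the jar's centre, 37 mm above its underside; z is the jar's up axis, x and y are square to its sides
- tray: fixed wooden tray 236 x 82 mm, 16 mm high, with three pockets in a row along its x axis, centred at x = -77, 0 and +77 mm, y = 0; each about 73 x 74 mm inside, floor 4 mm above the table, walls and dividers 4 mm thick with tops 16 mm above the table. Origin on the table under its centre, z up
- crate: fixed shallow cardboard carton, 308 x 243 mm (x, y), 15 mm high, 4 mm walls, floor 4 mm above the table, in which the new jars stand with gaps; origin on the table under its centre, z up
- wheel: bystander: red banding wheel, 200 mm across, with a clay cylinder on it, 154 mm tall in all; origin at its underside
- spray: bystander: clear spray bottle with red cap, 64 mm across, 170 mm tall; origin at its underside
- bowl: bystander: terracotta bowl, 110 mm across, 60 mm tall; origin at its underside

How it is judged (in metres and radians):
On the way, in this order (a step that is already met when the one before it is completed fails the run):
1. the tray holds one jar of each colour, each missing one taken from the front of its lane (((x of red_kit_c in the frame of tray between -0.118 and 0.118 m and y of red_kit_c in the frame of tray between -0.03 and 0.03 m and z of red_kit_c in the frame of tray between 0.03 and 0.055 m and angle between red_kit_c's own z axis and vertical below 0.15 rad) or (x of red_front_c in the frame of tray between -0.118 and 0.118 m and y of red_front_c in the frame of tray between -0.03 and 0.03 m and z of red_front_c in the frame of tray between 0.03 and 0.055 m and angle between red_front_c's own z axis and vertical below 0.15 rad)) and (((x of red_front_c in the frame of lane_red between -0.1403 and -0.0953 m and y of red_front_c in the frame of lane_red between -0.02 and 0.02 m and z of red_front_c in the frame of lane_red between 0.06 and 0.14 m and angle between red_front_c's own z axis and vertical below 0.3 rad) and (x of red_back_c in the frame of lane_red between -0.0855 and -0.0405 m and y of red_back_c in the frame of lane_red between -0.02 and 0.02 m and z of red_back_c in the frame of lane_red between 0.06 and 0.14 m and angle between red_back_c's own z axis and vertical below 0.3 rad)) or ((x of red_front_c in the frame of tray between -0.118 and 0.118 m and y of red_front_c in the frame of tray between -0.03 and 0.03 m and z of red_front_c in the frame of tray between 0.03 and 0.055 m and angle between red_front_c's own z axis and vertical below 0.15 rad) and (x of red_back_c in the frame of lane_red between -0.1403 and -0.0953 m and y of red_back_c in the frame of lane_red between -0.02 and 0.02 m and z of red_back_c in the frame of lane_red between 0.06 and 0.14 m and angle between red_back_c's own z axis and vertical below 0.3 rad))) and z of red_front_c in the frame of red_kit_c above 0.015 m and ((x of green_kit_c in the frame of tray between -0.118 and 0.118 m and y of green_kit_c in the frame of tray between -0.03 and 0.03 m and z of green_kit_c in the frame of tray between 0.03 and 0.055 m and angle between green_kit_c's own z axis and vertical below 0.15 rad) or (x of green_front_c in the frame of tray between -0.118 and 0.118 m and y of green_front_c in the frame of tray between -0.03 and 0.03 m and z of green_front_c in the frame of tray between 0.03 and 0.055 m and angle between green_front_c's own z axis and vertical below 0.15 rad)) and (((x of green_front_c in the frame of lane_green between -0.1403 and -0.0953 m and y of green_front_c in the frame of lane_green between -0.02 and 0.02 m and z of green_front_c in the frame of lane_green between 0.06 and 0.14 m and angle between green_front_c's own z axis and vertical below 0.3 rad) and (x of green_back_c in the frame of lane_green between -0.0855 and -0.0405 m and y of green_back_c in the frame of lane_green between -0.02 and 0.02 m and z of green_back_c in the frame of lane_green between 0.06 and 0.14 m and angle between green_back_c's own z axis and vertical below 0.3 rad)) or ((x of green_front_c in the frame of tray between -0.118 and 0.118 m and y of green_front_c in the frame of tray between -0.03 and 0.03 m and z of green_front_c in the frame of tray between 0.03 and 0.055 m and angle between green_front_c's own z axis and vertical below 0.15 rad) and (x of green_back_c in the frame of lane_green between -0.1403 and -0.0953 m and y of green_back_c in the frame of lane_green between -0.02 and 0.02 m and z of green_back_c in the frame of lane_green between 0.06 and 0.14 m and angle between green_back_c's own z axis and vertical below 0.3 rad))) and z of green_front_c in the frame of green_kit_c above 0.015 m and ((x of blue_kit_c in the frame of tray between -0.118 and 0.118 m and y of blue_kit_c in the frame of tray between -0.03 and 0.03 m and z of blue_kit_c in the frame of tray between 0.03 and 0.055 m and angle between blue_kit_c's own z axis and vertical below 0.15 rad) or (x of blue_front_c in the frame of tray between -0.118 and 0.118 m and y of blue_front_c in the frame of tray between -0.03 and 0.03 m and z of blue_front_c in the frame of tray between 0.03 and 0.055 m and angle between blue_front_c's own z axis and vertical below 0.15 rad)) and (((x of blue_front_c in the frame of lane_blue between -0.1403 and -0.0953 m and y of blue_front_c in the frame of lane_blue between -0.02 and 0.02 m and z of blue_front_c in the frame of lane_blue between 0.06 and 0.14 m and angle between blue_front_c's own z axis and vertical below 0.3 rad) and (x of blue_back_c in the frame of lane_blue between -0.0855 and -0.0405 m and y of blue_back_c in the frame of lane_blue between -0.02 and 0.02 m and z of blue_back_c in the frame of lane_blue between 0.06 and 0.14 m and angle between blue_back_c's own z axis and vertical below 0.3 rad)) or ((x of blue_front_c in the frame of tray between -0.118 and 0.118 m and y of blue_front_c in the frame of tray between -0.03 and 0.03 m and z of blue_front_c in the frame of tray between 0.03 and 0.055 m and angle between blue_front_c's own z axis and vertical below 0.15 rad) and (x of blue_back_c in the frame of lane_blue between -0.1403 and -0.0953 m and y of blue_back_c in the frame of lane_blue between -0.02 and 0.02 m and z of blue_back_c in the frame of lane_blue between 0.06 and 0.14 m and angle between blue_back_c's own z axis and vertical below 0.3 rad))) and z of blue_front_c in the frame of blue_kit_c above 0.015 m), for 0.2 s.
2. every new jar stands in the lane of its colour, behind the old stock (x of red_new1_c in the frame of lane_red between -0.09 and 0.09 m and y of red_new1_c in the frame of lane_red between -0.02 and 0.02 m and z of red_new1_c in the frame of lane_red between 0.06 and 0.14 m and angle between each of red_new1_c, green_new1_c, blue_new1_c, red_new2_c, green_new2_c, blue_new2_c's own z axis and vertical below 0.3 rad and x of green_new1_c in the frame of lane_green between -0.09 and 0.09 m and y of green_new1_c in the frame of lane_green between -0.02 and 0.02 m and z of green_new1_c in the frame of lane_green between 0.06 and 0.14 m and x of blue_new1_c in the frame of lane_blue between -0.09 and 0.09 m and y of blue_new1_c in the frame of lane_blue between -0.02 and 0.02 m and z of blue_new1_c in the frame of lane_blue between 0.06 and 0.14 m and x of red_new2_c in the frame of lane_red between -0.09 and 0.09 m and y of red_new2_c in the frame of lane_red between -0.02 and 0.02 m and z of red_new2_c in the frame of lane_red between 0.06 and 0.14 m and x of green_new2_c in the frame of lane_green between -0.09 and 0.09 m and y of green_new2_c in the frame of lane_green between -0.02 and 0.02 m and z of green_new2_c in the frame of lane_green between 0.06 and 0.14 m and x of blue_new2_c in the frame of lane_blue between -0.09 and 0.09 m and y of blue_new2_c in the frame of lane_blue between -0.02 and 0.02 m and z of blue_new2_c in the frame of lane_blue between 0.06 and 0.14 m), for 0.2 s.
At the end, for the whole second after the job is handed in: One upright jar of each colour in the tray's pockets, the added ones being the oldest of their lanes; old jars slid up to the front stop in order (within 20 mm); every new jar on the deck of its colour's lane behind them, within 20 mm of its centre line; tilt under 0.3 rad (tray 0.15); at rest (all of step 1 and all of step 2 and x of red_kit_c in the frame of tray between -0.118 and 0.118 m and y of red_kit_c in the frame of tray between -0.03 and 0.03 m and z of red_kit_c in the frame of tray between 0.03 and 0.055 m and angle between each of red_kit_c, green_kit_c, blue_kit_c's own z axis and vertical below 0.15 rad and x of green_kit_c in the frame of tray between -0.118 and 0.118 m and y of green_kit_c in the frame of tray between -0.03 and 0.03 m and z of green_kit_c in the frame of tray between 0.03 and 0.055 m and x of blue_kit_c in the frame of tray between -0.118 and 0.118 m and y of blue_kit_c in the frame of tray between -0.03 and 0.03 m and z of blue_kit_c in the frame of tray between 0.03 and 0.055 m and linear speed of each of red_front, red_back, red_kit, green_front, green_back, green_kit, blue_front, blue_back, blue_kit, red_new1, green_new1, blue_new1, red_new2, green_new2, blue_new2 below 0.03 m/s); the robot touches nothing.
It fails at once if the wheel is moved more than 40 mm (distance of wheel from where it was at the start of the episode above 0.04 m).
It fails at once if the spray is moved more than 40 mm (distance of spray from where it was at the start of the episode above 0.04 m).
It fails at once if the bowl is moved more than 40 mm (distance of bowl from where it was at the start of the episode above 0.04 m).
Of red_kit, green_kit, blue_kit only 1 to 1 are there at a start; the rules pass over those that are not, and their reading is None.
Of red_new1, green_new1, blue_new1, red_new2, green_new2, blue_new2 only 4 to 6 are there at a start; the rules pass over those that are not, and their reading is None.
At some moment in a run one of red_new1, green_new1, blue_new1, red_new2, green_new2, blue_new2 may be knocked a few centimetres aside while the robot is not near it.
It also fails if it takes over 210 s, if anything falls off the work surface, if the arm or the gripper's body presses on something with over 40 N, if the wrist force passes 120 N, or if a joint passes its speed limit or range.

## Working session

There is one attempt and no reset: what is moved stays moved. The work goes in short steps, Python scripts to look and compute and a shell command to move; the robot and the scene stay as the last step left them, time stands still between calls to the robot, and variables do not carry over. Pictures are saved under pics/ and viewed, about 12 in all and at most 16, crops included, and the job is handed in when it is done.

```bash
ls; mkdir -p pics; python3 - <<'E'
from plant import status, read_camera, camera_info
import cv2,numpy as np
s=status.sense();print(s)
for n in("top","side"):
    print(n,camera_info(n))
    p,d=read_camera(n);cv2.imwrite(f"pics/{n}0.png",p);np.save(f"{n}0.npy",d)
print(camera_info("wrist"))
E
```

```text
pics
{'t': 0.0, 'joints': array([-1.29549102e+00,  2.07443773e-01,  1.54295891e+00,  2.75293442e-05,
        1.39350387e+00, -1.50509295e-01]), 'qvel': array([ 8.12562616e-04, -3.53872809e-04,  1.25430908e-04,  7.77947229e-07,
        1.26628038e-04,  4.21088562e-04]), 'joint_efforts': array([ 8.77561906e-04, -3.83030534e+01, -2.91597319e+01, -3.11733374e-04,
        1.04302491e-02, -4.53058817e-07]), 'ee_pos': array([ 237.33901264, -523.08109605,  302.70972486]), 'eef_rot': array([ 8.40552330e-01, -5.41729123e-01, -8.58543925e-04, -7.75636215e-04]), 'wrist_force': array([0.72352126, 0.0865786 , 0.15272054]), 'ft_torque': array([0.02091463, 0.00854922, 0.01876927]), 'opening': 85.93188553610976}
top {'vertical_fov': 42.92187745099588, 'cx': 321.1838343397606, 'cy': 199.2337624457237, 'origin': array([ 362.76082184,  -62.45620736, 1782.0039631 ]), 'orientation': array([ 0.70922153, -0.70223442,  0.04606146, -0.04183285])}
side {'vertical_fov': 55.51898048569911, 'cx': 319.47014367485417, 'cy': 194.64379864722883, 'origin': array([ 332.72418855, 1047.03169609,  790.34344786]), 'orientation': array([-0.09687887,  0.86629064, -0.48759789,  0.0490235 ])}
{'vertical_fov': 66.81987239264453, 'cx': 322.652952085495, 'cy': 199.34920403257078, 'tool_from_camera': array([[ 9.99998878e-01, -3.49332161e-04, -1.45673888e-03,
         2.26147546e-01],
       [ 7.95547969e-04,  9.47813103e-01,  3.18825482e-01,
        -8.21710032e+01],
       [ 1.26934021e-03, -3.18826283e-01,  9.47812318e-01,
        -7.03690713e+01],
       [ 0.00000000e+00,  0.00000000e+00,  0.00000000e+00,
         1.00000000e+00]])}
```

View pics/top0.png

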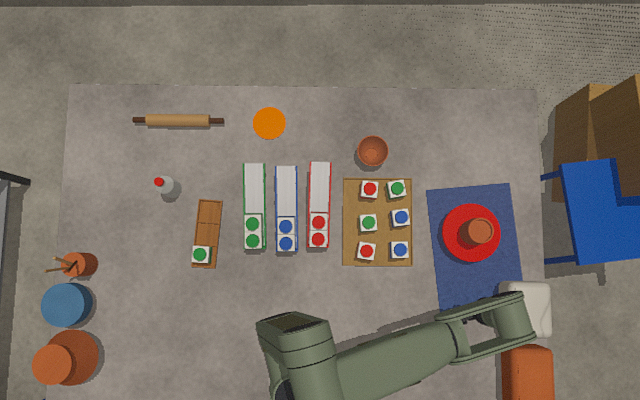

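View pics/side0.png

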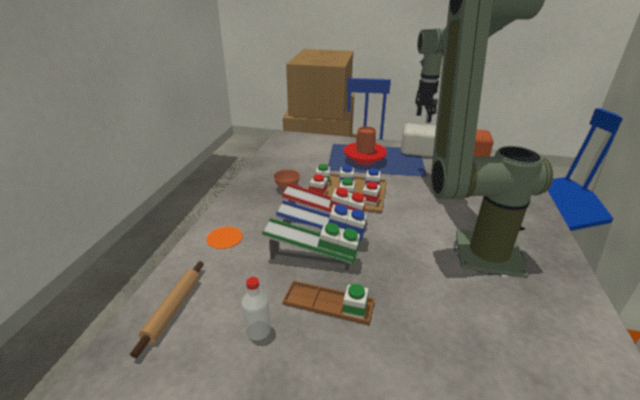

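The top view shows the tray at about (207,235), with one green jar in its near pocket. The lanes run green, blue, red from left to right, centred near x=254, 286 and 318 px, with their fronts toward the robot. The carton holds 2 red, 2 green and 2 blue. The tray is therefore missing red and blue.

```bash
cat > h.py <<'E'
from plant import status, read_camera, camera_info
import cv2,numpy as np
from scipy.spatial.transform import Rotation as R
def pose(name):
    i=camera_info(name); f=200/np.tan(np.radians(i["vertical_fov"]/2))
    if name=="wrist":
        s=status.sense();T=np.eye(4);T[:3,:3]=R.from_quat(s["eef_rot"]).as_matrix();T[:3,3]=s["ee_pos"]
        T=T@np.array(i["tool_from_camera"])
    else:
        T=np.eye(4);T[:3,:3]=R.from_quat(i["orientation"]).as_matrix();T[:3,3]=i["origin"]
    return T,f,i["cx"],i["cy"]
def cloud(name):
    T,f,cx,cy=pose(name); p,d=read_camera(name)
    v,u=np.mgrid[:400,:640]
    P=np.stack([(u-cx)/f*d,(v-cy)/f*d,d],-1)@T[:3,:3].T+T[:3,3]
    P[d==0]=np.nan
    return p,P
def masks(p):
    h=cv2.cvtColor(p,cv2.COLOR_BGR2HSV);H,S,V=h[...,0],h[...,1],h[...,2]
    ok=(S>150)&(V>60)
    return dict(red=ok&((H<6)|(H>174)),green=ok&(H>50)&(H<85),blue=ok&(H>100)&(H<125))
def blobs(p,P,zmin,amin=40,amax=1e9):
    out=[]
    for c,m in masks(p).items():
        m=m&(P[...,2]>zmin)
        n,l,st,ce=cv2.connectedComponentsWithStats(m.astype(np.uint8))
        for k in range(1,n):
            if amin<=st[k,4]<=amax:
                q=P[l==k];z=np.nanmedian(q[:,2])
                out.append((c,ce[k].round(1),st[k,4],np.nanmean(q,0).round(1),np.nanmedian(q,0).round(1),st[k,2:4]))
    return out
def tool():
    s=status.sense();return s["ee_pos"],R.from_quat(s["eef_rot"])
def togo(pos,rot):
    """delta to go in tool axes: units of 50 mm, and rotvec in degrees"""
    p,r=tool();d=r.inv().apply(np.array(pos)-p)/50
    return d.round(3),(r.inv()*rot).as_rotvec(degrees=True).round(2)
def down(yaw,tilt=0):
    """tool x along world angle yaw-90deg (yaw=0: jaws along -y), tool y=-x', z down; tilt: deck rise"""
    ya=np.radians(yaw);f=np.array([np.cos(ya),np.sin(ya),0]);l=np.array([-f[1],f[0],0]);u=np.array([0,0,1.])
    t=np.radians(tilt);f2=np.cos(t)*f+np.sin(t)*u;u2=np.cross(f2,l)
    return R.from_matrix(np.stack([-l,-f2,-u2],1))
E
python3 - <<'E'
from h import *
p,P=cloud("top")
for b in blobs(p,P,40,30):print(*b)
for n,px in dict(tray=[(201,200),(222,200),(192,267),(214,267)],crate=[(343,178),(411,178),(343,265),(411,265)]).items():
    for u,v in px: print(n,np.nanmedian(P[v-1:v+2,u-1:u+2].reshape(-1,3),0).round(0))
h=cv2.cvtColor(p,cv2.COLOR_BGR2HSV)
m=((h[...,0]<25)&(h[...,1]>90)).astype(np.uint8);m[:,:185]=0;m[:195]=0;m[275:]=0;m[:,235:]=0
q=P[m>0];q=q[(q[:,2]<30)]
print(cv2.minAreaRect(q[:,:2].astype(np.float32)),q[:,2].mean())
E
```

```text
red [329.  205.1] 104 [555.6 -98.2  79.5] [558.  -98.4  79.2] [ 6 85]
red [158.3 181.2] 63 [617.1 450.4 171.1] [617.4 449.6 171.3] [10  9]
red [369.4 188.3] 114 [ 614.8 -234.5   78.8] [ 615.5 -233.9   78.5] [12 12]
red [468.8 232.9] 1934 [ 468.8 -574.7   54.8] [ 464.  -567.5   54.2] [59 58]
red [318.1 221.9] 125 [495.1 -62.2 129.5] [494.8 -61.8 130.1] [13 13]
red [317.6 238.8] 124 [440.4 -60.9 118.9] [439.9 -62.1 118.7] [12 13]
red [366.3 250.5] 118 [ 405.2 -223.7   78.5] [ 405.2 -223.4   79.3] [13 12]
green [264. 191.] 37 [600.1 120.5  90.5] [600.5 120.6  90. ] [ 1 37]
green [397.6 187.5] 40 [ 618.7 -330.4   77.7] [ 620.2 -331.9   77.3] [11 12]
green [251.7 223.3] 93 [488.1 153.6 130.8] [489.  153.2 131.1] [12 12]
green [252.  240.3] 109 [433.6 152.9 118.9] [434.4 152.8 119.1] [13 12]
green [199.  253.8] 104 [388.9 332.7  78.9] [388.3 333.3  78.8] [12 12]
blue [296.  187.5] 44 [612.3  13.2  95.5] [612.8  13.2  94.2] [ 1 44]
blue [400.8 216.6] 110 [ 519.7 -340.1   78.6] [ 518.8 -340.4   79. ] [12 12]
blue [285. 226.] 117 [480.6  45.5 130.1] [480.5  45.5 130.4] [13 13]
blue [285.3 242.8] 117 [426.4  44.3 118.5] [425.9  44.9 119. ] [12 13]
blue [399.7 249.2] 106 [ 410.4 -335.2   78.4] [ 411.  -335.    78.7] [12 12]
tray [577. 350.   8.]
tray [578. 276.   0.]
tray [344. 372.   0.]
tray [345. 294.  11.]
crate [ 659. -148.   11.]
crate [ 664. -388.    7.]
crate [ 356. -150.    4.]
crate [ 358. -386.   12.]
((462.51263427734375, 325.808349609375), (88.32388305664062, 237.49415588378906), 86.1080322265625) 6.969902617153025
```

```bash
python3 -c "
from h import *
print(togo((470,40,420),down(0)))"
```

```text
(array([-8.341, -8.891, -2.324]), array([1.00e-02, 1.10e-01, 2.44e+01]))
```

```bash
python3 -m handwheel '[{"travel":[-0.596,-0.635,-0.166],"rot":[0,0,0],"gripper":0},{"travel":[-0.596,-0.635,-0.166],"rot":[0,0,0],"gripper":0},{"travel":[-0.596,-0.635,-0.166],"rot":[0,0,0],"gripper":0},{"travel":[-0.596,-0.635,-0.166],"rot":[0,0,0],"gripper":0},{"travel":[-0.596,-0.635,-0.166],"rot":[0,0,0],"gripper":0},{"travel":[-0.596,-0.635,-0.166],"rot":[0,0,0],"gripper":0},{"travel":[-0.596,-0.635,-0.166],"rot":[0,0,0],"gripper":0},{"travel":[-0.596,-0.635,-0.166],"rot":[0,0,0],"gripper":0},{"travel":[-0.596,-0.635,-0.166],"rot":[0,0,0],"gripper":0},{"travel":[-0.596,-0.635,-0.166],"rot":[0,0,0],"gripper":0},{"travel":[-0.596,-0.635,-0.166],"rot":[0,0,0],"gripper":0},{"travel":[-0.596,-0.635,-0.166],"rot":[0,0,0],"gripper":0},{"travel":[-0.596,-0.635,-0.166],"rot":[0,0,0],"gripper":0},{"travel":[-0.596,-0.635,-0.166],"rot":[0,0,0],"gripper":0},{"travel":[0,0,0],"rot":[0,0,8.1],"gripper":0},{"travel":[0,0,0],"rot":[0,0,8.1],"gripper":0},{"travel":[0,0,0],"rot":[0,0,8.2],"gripper":0},{"travel":[0,0,0],"rot":[0,0,0],"gripper":0}]'
python3 - <<'E'
from h import *
print(togo((470,40,420),down(0)),status.sense()["joints"].round(2))
p,P=cloud("wrist");cv2.imwrite("pics/w1.png",p);np.save("w1.npy",P)
for b in blobs(p,P,40,300):print(*b)
E
```

```text
t: 1.95
ee_pos: [469.8, 40.1, 419.7]
eef_rot: [0.707, -0.707, -0.0, 0.0]
wrist_force: [0.2, -0.2, -0.3]
opening: 85.3
(array([ 0.003, -0.004, -0.007]), array([0.05, 0.  , 0.04])) [-0.1  -0.09  1.62  0.    1.61  1.47]
red [399.3  90.8] 2141 [554.4 -55.   82.6] [555.6 -32.6  84.8] [ 87 196]
red [545.   42.6] 1210 [ 614.8 -231.1   77.4] [ 614.7 -230.7   77.9] [41 39]
red [407.5 146.7] 1024 [496.2 -59.8 130.3] [496.2 -59.6 130.5] [37 36]
red [400.3 187.7] 846 [442.2 -58.5 118.6] [442.2 -58.5 118.9] [34 32]
red [503.5 203.3] 736 [ 406.8 -220.1   77.5] [ 407.3 -219.5   78.1] [34 29]
green [205.2  69.2] 748 [581.8 183.1  89.5] [584.  189.6  90. ] [ 72 124]
green [258.7  82.7] 672 [563.4 120.7  81.6] [576.  120.6  84.2] [ 26 191]
green [622.4  39.5] 1052 [ 618.1 -324.3   77.7] [ 618.5 -324.1   77.9] [38 37]
green [522.4 136.5] 807 [ 501.7 -227.1   77.8] [ 502.3 -226.9   78. ] [34 30]
green [227.9 152.4] 922 [489.5 153.2 130.7] [489.9 153.1 130.8] [36 34]
green [233.4 192.8] 591 [435.6 154.8 119.6] [436.7 155.4 119.8] [32 28]
green [123.3 213.9] 664 [390.4 331.2  78.2] [390.6 330.9  78.7] [32 27]
blue [296.8  95.9] 851 [549.   72.7  86.6] [534.7  81.4  88.8] [ 58 206]
blue [344.   90.4] 594 [553.8  13.6  83. ] [565.   13.6  85.4] [  6 204]
blue [607.4 122.3] 990 [ 520.2 -336.    77. ] [ 520.6 -335.    77.7] [40 32]
blue [317.8 158.9] 914 [481.7  46.2 130.6] [481.7  46.1 130.7] [34 34]
blue [318.9 198.4] 730 [428.   45.3 119.1] [428.6  45.2 119.2] [31 30]
blue [581.8 199.8] 775 [ 412.  -331.7   77.1] [ 412.2 -331.3   77.9] [35 29]
```

View pics/w1.png

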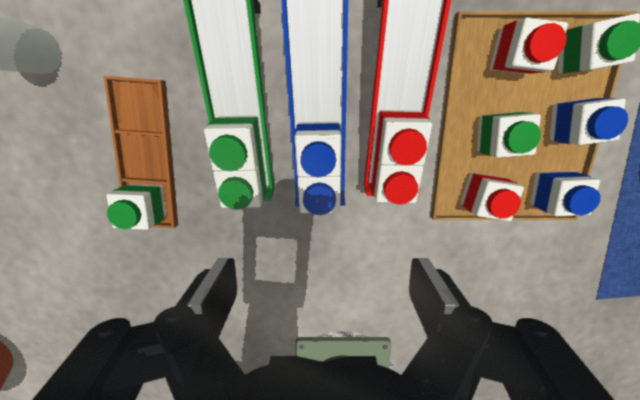

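The wrist view shows all three lanes with two jars each, fronts at about (234,193), (319,198) and (400,188). The tray is at about (140,150) and the six new jars are at upper right. Next I fit the lane centre lines from the lip edges and the tray from its outline.

```bash
cat > lanes.py <<'E'
from h import *
def fit(p,P):
    m=masks(p);out={}
    for c,y0 in dict(red=-60,blue=46,green=154).items():
        q=P[m[c]&(P[...,0]>525)&(abs(P[...,1]-y0)<50)&(P[...,2]>60)]
        # lip tops: 37 mm outside half width; use outer part of each side
        L=[];
        for s in(1,-1):
            a=q[(q[:,1]-y0)*s>22]
            ya=a[:,1];b=[]
            for x in range(530,660,10):
                k=a[abs(a[:,0]-x)<5]
                if len(k)>3:
                    z=k[:,2].max();kk=k[k[:,2]>z-6];b.append((x,np.median(kk[:,1]),np.median(kk[:,2])))
            b=np.array(b);L.append((np.polyfit(b[:,0]-560,b[:,1],1),len(b),b[:,2].round(0)))
        print(c,"left",L[0][0].round(3),"right",L[1][0].round(3),"mid y at 560",(L[0][0][1]+L[1][0][1])/2,"yaw deg",np.degrees((L[0][0][0]+L[1][0][0])/2).round(2))
E
python3 - <<'E'
from lanes import *
p=cv2.imread("pics/w1.png");P=np.load("w1.npy");fit(p,P)
h=cv2.cvtColor(p,cv2.COLOR_BGR2HSV)
# tray: interior+walls brown, wall tops z~16
m=(h[...,0]<25)&(h[...,1]>90)&(P[...,2]<24)&(P[...,2]>1)&(P[...,1]>260)&(P[...,1]<400)
q=P[m];print(cv2.minAreaRect(q[:,:2].astype(np.float32)))
E
```

```text
red left [ 5.0000e-03 -2.8657e+01] right [-5.5000e-02 -9.4514e+01] mid y at 560 -61.58558181222238 yaw deg -1.45
blue left [1.8000e-02 8.2213e+01] right [ 0.02  13.506] mid y at 560 47.85946585957658 yaw deg 1.1
green left [6.00000e-02 1.87349e+02] right [-1.40000e-02  1.22418e+02] mid y at 560 154.88362578813988 yaw deg 1.34
((461.12860107421875, 326.4449462890625), (83.99239349365234, 236.27572631835938), 86.19642639160156)
```

```bash
cat >> h.py <<'E'
def plan(*way):
    """way: (pos,rot); prints per leg the turn (done first, at the TCP) then travel in the turned axes, and rows at 0.9"""
    p,r=tool()
    for pos,rot in way:
        pos=np.array(pos,float);d=rot.inv().apply(pos-p)/50
        print("rot",(r.inv()*rot).as_rotvec(degrees=True).round(2),"travel",d.round(2),"rows>=%.1f"%(np.linalg.norm(d)/.9),"each",(d/np.ceil(np.linalg.norm(d)/.9+1e-6)).round(3))
        p,r=pos,rot
def up(rot): return -rot.as_matrix()[:,2]
E
python3 - <<'E'
from h import *
a=down(-1.4,12);b=down(-4);u=up(a);lid=np.array([442.2,-58.5,118.8])
print(u, u)
plan((lid+110*u,a),(lid+20*u,a),(lid+150*u,a),((538,321,265),b),((538,321,100),b))
E
```

```text
[-0.20784963  0.00507974  0.9781476 ] [-0.20784963  0.00507974  0.9781476 ]
rot [12.04  0.17  1.56] travel [1.98 1.74 3.58] rows>=4.9 each [0.397 0.349 0.716]
rot [0. 0. 0.] travel [ 0.  -0.   1.8] rows>=2.0 each [ 0.  -0.   0.6]
rot [0. 0. 0.] travel [ 0.   0.  -2.6] rows>=2.9 each [ 0.     0.    -0.867]
rot [-12.     0.27   2.59] travel [-7.73 -2.    0.01] rows>=8.9 each [-0.859 -0.223  0.001]
rot [0. 0. 0.] travel [0.  0.  3.3] rows>=3.7 each [0.    0.    0.825]
```

```bash
python3 -m handwheel '[{"travel":[0,0,0],"rot":[6.02,0.08,0.78],"gripper":0},{"travel":[0,0,0],"rot":[6.02,0.08,0.78],"gripper":0},{"travel":[0.4,0.35,0.72],"rot":[0,0,0],"gripper":0},{"travel":[0.4,0.35,0.72],"rot":[0,0,0],"gripper":0},{"travel":[0.4,0.35,0.72],"rot":[0,0,0],"gripper":0},{"travel":[0.4,0.35,0.72],"rot":[0,0,0],"gripper":0},{"travel":[0.38,0.34,0.7],"rot":[0,0,0],"gripper":0},{"travel":[0,0,0],"rot":[0,0,0],"gripper":0}]'
python3 - <<'E'
from h import *
p,P=cloud("wrist");cv2.imwrite("pics/w2.png",p)
for b in blobs(p,P,90,600):print(*b)
a=down(-1.4,12);u=up(a);lid=np.array([442.2,-58.5,118.8])
plan((lid+20*u,a))
E
```

```text
t: 2.8
ee_pos: [414.5, -57.7, 220.9]
eef_rot: [-0.694, 0.714, -0.069, 0.07]
wrist_force: [0.2, -0.1, -0.4]
opening: 85.2
red [326.1 136.2] 4338 [494.8 -61.6 130.4] [495.  -61.5 130.4] [75 76]
red [326.5 223.7] 3455 [441.7 -60.4 118.8] [442.  -60.4 118.9] [67 67]
green [ 51.4 139.7] 893 [500.7 126.9  94.9] [503.8 126.9  94.3] [34 93]
green [ 17.4 243.6] 2107 [433.8 139.4 116.3] [433.9 138.3 116.7] [44 65]
blue [145.1 166.5] 4656 [480.8  43.5 130. ] [481.   43.2 130.2] [83 73]
blue [166.2 250. ] 3608 [427.5  42.3 118.5] [427.8  42.  118.7] [74 65]
rot [ 0.32  0.08 -0.25] travel [ 0.   -0.05  1.77] rows>=2.0 each [ 0.001 -0.025  0.883]
```

View pics/w2.png

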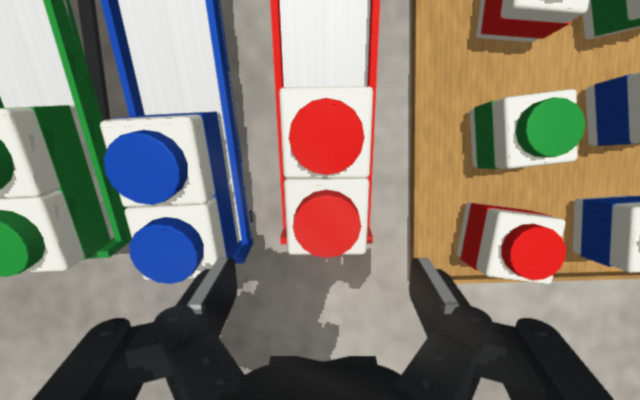

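The gripper is square over the red front lid at (326,224). The closer view puts it 2 mm further toward -y, so I include that in the descent.

```bash
python3 -m handwheel '[{"travel":[0.04,-0.05,0.6],"rot":[0,0,0],"gripper":0},{"travel":[0,0,0.6],"rot":[0,0,0],"gripper":0},{"travel":[0,0,0.57],"rot":[0,0,0],"gripper":0},{"travel":[0,0,0],"rot":[0,0,0],"gripper":0},{"travel":[0,0,0],"rot":[0,0,0],"gripper":255},{"travel":[0,0,0],"rot":[0,0,0],"gripper":255},{"travel":[0,0,0],"rot":[0,0,0],"gripper":255},{"travel":[0,0,0],"rot":[0,0,0],"gripper":255},{"travel":[0,0,0],"rot":[0,0,0],"gripper":255},{"travel":[0,0,0],"rot":[0,0,0],"gripper":255},{"travel":[0,0,0],"rot":[0,0,0],"gripper":255},{"travel":[0,0,0],"rot":[0,0,0],"gripper":255}]'
python3 - <<'E'
from h import *
a=down(-1.4,12);b=down(-4);u=up(a);p,r=tool()
plan((p+130*u,r),((538,321,265),b),((538,321,100),b))
E
```

```text
t: 4.05
ee_pos: [442.2, -60.8, 143.5]
eef_rot: [-0.693, 0.712, -0.078, 0.075]
wrist_force: [-0.9, 1.2, 8.3]
opening: 55.3
rot [0. 0. 0.] travel [ 0.   -0.02 -2.6 ] rows>=2.9 each [ 0.002 -0.005 -0.867]
rot [-12.35   0.19   2.44] travel [-7.78 -1.92  0.11] rows>=8.9 each [-0.864 -0.213  0.012]
rot [0. 0. 0.] travel [0.  0.  3.3] rows>=3.7 each [0.    0.    0.825]
```

```bash
python3 -m handwheel '[{"travel":[0,0,-0.2],"rot":[0,0,0],"gripper":255},{"travel":[0,0,-0.5],"rot":[0,0,0],"gripper":255},{"travel":[0,0,-0.8],"rot":[0,0,0],"gripper":255},{"travel":[0,0,-0.8],"rot":[0,0,0],"gripper":255},{"travel":[0,0,-0.3],"rot":[0,0,0],"gripper":255},{"travel":[0,0,0],"rot":[-6.2,0.1,1.2],"gripper":255},{"travel":[0,0,0],"rot":[-6.2,0.1,1.2],"gripper":255},{"travel":[0,0,0],"rot":[0,0,0],"gripper":255}]'
python3 - <<'E'
from h import *
p,P=cloud("wrist");cv2.imwrite("pics/w3.png",p)
for q in blobs(p,P,90,300):print(*q)
b=down(-4);plan(((538,321,265),b),((538,321,104),b))
E
```

```text
t: 4.85
ee_pos: [414.0, -59.8, 268.8]
eef_rot: [-0.682, 0.731, 0.002, -0.002]
wrist_force: [1.1, 0.9, -1.5]
opening: 55.3
red [321.4 172. ] 2461 [442.4 -60.6 118.8] [442.7 -60.6 118.9] [56 57]
red [322.1 228. ] 2717 [434.1 -60.8 200.1] [434.1 -60.7 200.7] [123  29]
red [322.8 321.8] 7330 [414.5 -59.8 244. ] [415.2 -59.9 244.8] [109  85]
green [ 71.6 103.2] 682 [503.6 127.3  95. ] [507.  127.   94.5] [52 79]
green [ 19.9 132.5] 2328 [486.5 142.8 128.2] [486.1 141.4 128.6] [48 63]
green [ 50.1 198.9] 2676 [435.5 149.2 118.1] [435.9 148.3 118.5] [71 53]
blue [198.4  93.8] 409 [503.6  28.5  95.4] [510.2  18.5  95. ] [90 72]
blue [163.1 130.3] 3402 [481.4  43.7 130.2] [481.6  43.4 130.4] [72 64]
blue [188.8 199.4] 2388 [427.8  42.5 118.6] [428.3  42.2 118.8] [60 53]
rot [0.31 0.06 0.09] travel [-7.77 -1.95  0.06] rows>=8.9 each [-0.863 -0.217  0.007]
rot [0. 0. 0.] travel [0.   0.   3.22] rows>=3.6 each [0.    0.    0.805]
```

View pics/w3.png

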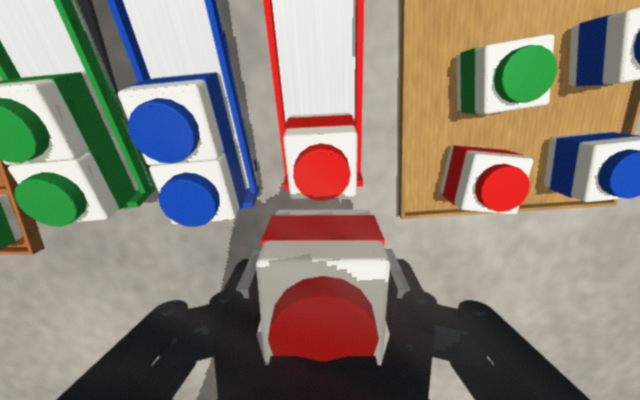

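The red jar is held at lid (323,320), and the second red has slid to the front at (322,172). The underside is about 98 mm below the TCP, so I'll set it down in the tray with the TCP at about 104.

```bash
python3 -m handwheel '[{"travel":[-0.4,-0.1,0],"rot":[0,0,0],"gripper":255},{"travel":[-0.7,-0.18,0],"rot":[0,0,0],"gripper":255},{"travel":[-0.86,-0.22,0],"rot":[0,0,0],"gripper":255},{"travel":[-0.86,-0.22,0],"rot":[0,0,0],"gripper":255},{"travel":[-0.86,-0.22,0],"rot":[0,0,0],"gripper":255},{"travel":[-0.86,-0.22,0],"rot":[0,0,0],"gripper":255},{"travel":[-0.86,-0.22,0],"rot":[0,0,0],"gripper":255},{"travel":[-0.86,-0.22,0],"rot":[0,0,0],"gripper":255},{"travel":[-0.7,-0.18,0],"rot":[0.3,0,0],"gripper":255},{"travel":[-0.5,-0.12,0],"rot":[0,0,0],"gripper":255},{"travel":[-0.3,-0.11,0.06],"rot":[0,0,0],"gripper":255},{"travel":[0,0,0],"rot":[0,0,0],"gripper":255}]'
python3 - <<'E'
from h import *
p,P=cloud("wrist");cv2.imwrite("pics/w4.png",p)
h=cv2.cvtColor(p,cv2.COLOR_BGR2HSV)
m=(h[...,0]>6)&(h[...,0]<25)&(h[...,1]>90)&(P[...,2]<24)&(P[...,2]>-2)&(P[...,1]>240)
q=P[m];print(cv2.minAreaRect(q[:,:2].astype(np.float32)))
b=down(-4);plan(((538,321,104),b))
E
```

```text
t: 6.1
ee_pos: [539.7, 321.8, 264.0]
eef_rot: [-0.683, 0.73, 0.001, 0.0]
wrist_force: [-0.2, -0.2, -2.3]
opening: 55.1
((462.9440002441406, 508.2307434082031), (104.25495147705078, 512.9176635742188), 22.524864196777344)
rot [0.13 0.02 0.12] travel [-0.01  0.03  3.2 ] rows>=3.6 each [-0.002  0.007  0.8  ]
```

View pics/w4.png

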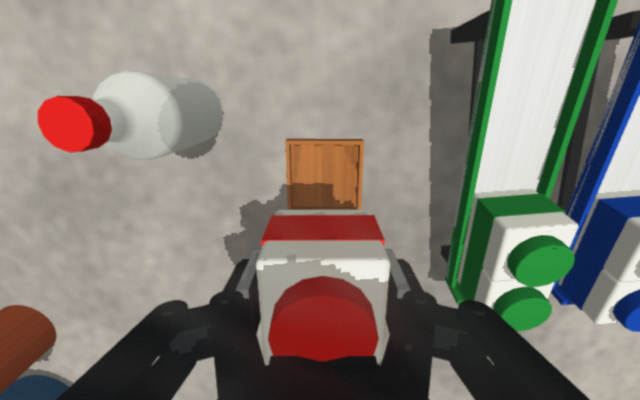

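The far pocket lies at columns 287–362, centred on the held jar, so I lower and release.

```bash
python3 -m handwheel '[{"travel":[0,0.03,0.5],"rot":[0,0,0],"gripper":255},{"travel":[0,0,0.9],"rot":[0,0,0],"gripper":255},{"travel":[0,0,0.8],"rot":[0,0,0],"gripper":255},{"travel":[0,0,0.6],"rot":[0,0,0],"gripper":255},{"travel":[0,0,0.3],"rot":[0,0,0],"gripper":255},{"travel":[0,0,0.1],"rot":[0,0,0],"gripper":255},{"travel":[0,0,0],"rot":[0,0,0],"gripper":255}]'
python3 -m handwheel '[{"travel":[0,0,0],"rot":[0,0,0],"gripper":60},{"travel":[0,0,0],"rot":[0,0,0],"gripper":60},{"travel":[0,0,0],"rot":[0,0,0],"gripper":0},{"travel":[0,0,0],"rot":[0,0,0],"gripper":0},{"travel":[0,0,-0.4],"rot":[0,0,0],"gripper":0},{"travel":[0,0,-0.8],"rot":[0,0,0],"gripper":0},{"travel":[0,0,-0.9],"rot":[0,0,0],"gripper":0},{"travel":[0,0,-0.9],"rot":[0,0,0],"gripper":0},{"travel":[0,0,0],"rot":[0,0,0],"gripper":0}]'
python3 - <<'E'
from h import *
p,P=cloud("wrist");cv2.imwrite("pics/w5.png",p)
for q in blobs(p,P,40,300):
    if q[3][1]>200: print(*q)
a=down(1.1,12);u=up(a);lid=np.array([427.8,42.3,118.8]);b=down(-4)
plan((lid+110*u,a),(lid+21*u,a))
E
```

```text
t: 6.85
ee_pos: [539.8, 319.7, 106.3]
eef_rot: [-0.682, 0.732, 0.0, 0.001]
wrist_force: [0.7, 0.9, -0.8]
opening: 54.9
t: 7.75
ee_pos: [542.8, 322.5, 264.1]
eef_rot: [-0.682, 0.731, -0.002, 0.008]
wrist_force: [0.8, 0.0, 0.3]
opening: 85.3
red [ 81.3 131.8] 3040 [617.5 449.6 168.6] [617.6 448.6 170.2] [71 54]
red [327.3 201.4] 1745 [540.5 320.3  82.3] [540.4 320.3  82.4] [48 48]
green [323.  338.3] 986 [389.3 334.7  78.6] [389.7 334.8  78.6] [39 32]
rot [11.5  -0.23 -5.07] travel [5.55 2.91 0.07] rows>=7.0 each [0.792 0.416 0.011]
rot [0. 0. 0.] travel [-0.   -0.    1.78] rows>=2.0 each [-0.   -0.    0.89]
```

```bash
python3 - <<'E'
from h import *
p,P=cloud("wrist");cv2.imwrite("pics/w6.png",cv2.resize(p[150:290,240:420],None,fx=4,fy=4))
for q in blobs(p,P,40,300):
    if q[3][1]>200: print(*q)
m=masks(p)["red"]&(abs(P[...,0]-540)<40)&(abs(P[...,1]-320)<40)&(P[...,2]>76)
q=P[m];A=np.c_[q[:,:2]-q[:,:2].mean(0),np.ones(len(q))];print(np.linalg.lstsq(A,q[:,2],rcond=None)[0])
E
```

```text
red [ 72.  128.7] 3288 [617.5 449.6 168.5] [617.6 448.4 170.2] [74 56]
red [325.8 200.1] 1808 [540.5 320.3  82.3] [540.5 320.4  82.4] [49 49]
green [321.7 338.5] 997 [389.2 334.7  78.6] [389.6 334.7  78.6] [39 32]
[-2.00600194e-01  1.49444496e-02  8.23386667e+01]
```

View pics/w6.png

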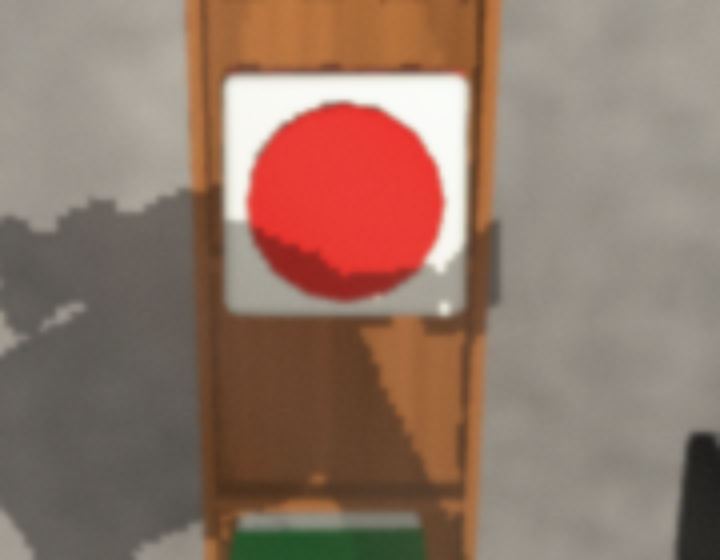

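The red jar is tilted about 0.2 rad, with its near bottom edge sitting on the pocket divider. I'll regrip it along its own axis, lift it, straighten it and set it about 12 mm further in +x.

```bash
python3 - <<'E'
from h import *
b=down(-4,-11.3);u=up(b);lid=np.array([540.5,320.3,82.3]);c=down(-4)
plan((lid+90*u,b),(lid+22*u,b),(lid+72*u,b))
print(u,lid+22*u)
E
```

```text
rot [-11.46   0.16   0.06] travel [ 0.02 -0.7   1.62] rows>=2.0 each [ 0.008 -0.351  0.811]
rot [0. 0. 0.] travel [-0.    0.    1.36] rows>=1.5 each [-0.    0.    0.68]
rot [0. 0. 0.] travel [ 0.  0. -1.] rows>=1.1 each [ 0.   0.  -0.5]
[ 0.19546883 -0.01366851  0.98061466] [544.80031424 319.99929273 103.87352249]
```

```bash
python3 -m handwheel '[{"travel":[0,0,0],"rot":[-5.7,0.1,0],"gripper":0},{"travel":[0,0,0],"rot":[-5.7,0.1,0],"gripper":0},{"travel":[0.01,-0.35,0.8],"rot":[0,0,0],"gripper":0},{"travel":[0.01,-0.35,0.8],"rot":[0,0,0],"gripper":0},{"travel":[0,0,0.5],"rot":[0,0,0],"gripper":0},{"travel":[0,0,0.5],"rot":[0,0,0],"gripper":0},{"travel":[0,0,0.36],"rot":[0,0,0],"gripper":0},{"travel":[0,0,0],"rot":[0,0,0],"gripper":0}]'
python3 - <<'E'
from h import *
b=down(-4,-11.3);u=up(b);lid=np.array([540.5,320.3,82.3])
plan((lid+22*u,b))
E
python3 -m handwheel '[{"travel":[0,0,0],"rot":[0,0,0],"gripper":255},{"travel":[0,0,0],"rot":[0,0,0],"gripper":255},{"travel":[0,0,0],"rot":[0,0,0],"gripper":255},{"travel":[0,0,0],"rot":[0,0,0],"gripper":255},{"travel":[0,0,0],"rot":[0,0,0],"gripper":255},{"travel":[0,0,0],"rot":[0,0,0],"gripper":255},{"travel":[0,0,-0.3],"rot":[0,0,0],"gripper":255},{"travel":[0,0,-0.4],"rot":[0,0,0],"gripper":255},{"travel":[0,0,-0.3],"rot":[0,0,0],"gripper":255},{"travel":[0,0,0],"rot":[0,0,0],"gripper":255},{"travel":[0,0,0],"rot":[5.7,0,0],"gripper":255},{"travel":[0,0,0],"rot":[5.7,0,0],"gripper":255},{"travel":[0,0,0],"rot":[0,0,0],"gripper":255}]'
cat >> h.py <<'E'
def held(c):
    """lid-top plane of the held jar: lid slopes and position in TOOL axes, and the body-front face"""
    p,P=cloud("wrist");t,r=tool();Q=r.inv().apply((P-t).reshape(-1,3)).reshape(P.shape)
    m=masks(p)[c]&(np.abs(Q[...,0])<24)&(np.abs(Q[...,1])<26)&(Q[...,2]<38)&(Q[...,2]>8)
    q=Q[m];z0=np.median(q[:,2]);q=q[abs(q[:,2]-z0)<9]
    A=np.c_[q[:,:2]-q[:,:2].mean(0),np.ones(len(q))];s=np.linalg.lstsq(A,q[:,2],rcond=None)[0]
    print("lid n",len(q),"slope dz/dx,dz/dy (tool)",s[:2].round(3),"mean",q.mean(0).round(1),"x range",q[:,0].min().round(1),q[:,0].max().round(1),"y range",q[:,1].min().round(1),q[:,1].max().round(1))
    return p
E
python3 - <<'E'
from h import *
p=held("red");cv2.imwrite("pics/w7.png",p)
E
```

```text
t: 8.65
ee_pos: [539.3, 317.4, 96.8]
eef_rot: [-0.678, 0.727, 0.074, -0.075]
wrist_force: [-1.0, -0.4, -0.6]
opening: 85.6
rot [ 0.8  -0.45 -0.02] travel [-0.06 -0.08 -0.16] rows>=0.2 each [-0.059 -0.077 -0.16 ]
t: 9.95
ee_pos: [550.9, 318.3, 150.8]
eef_rot: [-0.683, 0.731, 0.0, -0.003]
wrist_force: [-0.4, -1.1, -1.7]
opening: 55.3
lid n 8680 slope dz/dx,dz/dy (tool) [ 0.001 -0.081] mean [ 0.  -4.6 23. ] x range -21.1 21.3 y range -21.6 17.2
```

View pics/w7.png

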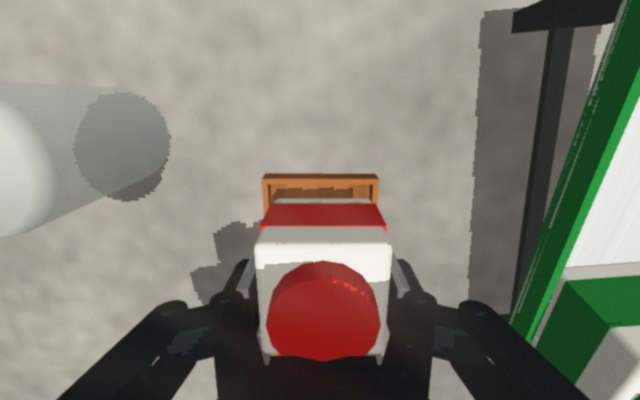

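```bash
python3 -m handwheel '[{"travel":[0,0,0],"rot":[4.6,0,0],"gripper":255},{"travel":[0,0,0],"rot":[0,0,0],"gripper":255},{"travel":[0,0,0],"rot":[0,0,0],"gripper":255},{"travel":[0,0,0],"rot":[0,0,0],"gripper":255}]'
python3 - <<'E'
from h import *
held("red")
t,r=tool();plan(((536,320.5,125),r),((536,320.5,103),r))
E
```

```text
t: 10.4
ee_pos: [554.1, 318.2, 151.6]
eef_rot: [-0.682, 0.731, -0.029, 0.026]
wrist_force: [0.2, 0.1, -2.7]
opening: 55.3
lid n 8661 slope dz/dx,dz/dy (tool) [ 0.003 -0.081] mean [ 0.  -5.3 22.9] x range -21.2 21.2 y range -22.2 16.5
rot [0. 0. 0.] travel [-0.02  0.41  0.5 ] rows>=0.7 each [-0.022  0.407  0.503]
rot [0. 0. 0.] travel [-0.    0.03  0.44] rows>=0.5 each [-0.001  0.034  0.439]
```

```bash
python3 -m handwheel '[{"travel":[-0.02,0.2,0.2],"rot":[0,0,0],"gripper":255},{"travel":[-0.02,0.22,0.3],"rot":[0,0,0],"gripper":255},{"travel":[0,0.01,0.2],"rot":[0,0,0],"gripper":255},{"travel":[0,0.01,0.15],"rot":[0,0,0],"gripper":255},{"travel":[0,0,0],"rot":[0,0,0],"gripper":255},{"travel":[0,0,0],"rot":[0,0,0],"gripper":255},{"travel":[0,0,0],"rot":[0,0,0],"gripper":255}]'
python3 - <<'E'
from h import *
held("red")
E
```

```text
t: 11.15
ee_pos: [536.1, 321.7, 108.5]
eef_rot: [-0.682, 0.731, -0.03, 0.027]
wrist_force: [1.2, 0.8, -1.8]
opening: 55.2
lid n 8676 slope dz/dx,dz/dy (tool) [ 0.004 -0.082] mean [-0.  -5.5 22.9] x range -21.1 21.3 y range -22.5 16.3
```

```bash
python3 -m handwheel '[{"travel":[0,0,0.07],"rot":[0,0,0],"gripper":255},{"travel":[0,0,0.06],"rot":[0,0,0],"gripper":255},{"travel":[0,0,0],"rot":[0,0,0],"gripper":255},{"travel":[0,0,0],"rot":[0,0,0],"gripper":255},{"travel":[0,0,0],"rot":[0,0,0],"gripper":60},{"travel":[0,0,0],"rot":[0,0,0],"gripper":60},{"travel":[0,0,0],"rot":[0,0,0],"gripper":0},{"travel":[0,0,0],"rot":[0,0,0],"gripper":0},{"travel":[0,0,-0.4],"rot":[0,0,0],"gripper":0},{"travel":[0,0,-0.8],"rot":[0,0,0],"gripper":0},{"travel":[0,0,-0.9],"rot":[0,0,0],"gripper":0},{"travel":[0,0,-0.9],"rot":[0,0,0],"gripper":0},{"travel":[0,0,0],"rot":[-4.6,0,0],"gripper":0},{"travel":[0,0,0],"rot":[0,0,0],"gripper":0},{"travel":[0,0,0],"rot":[0,0,0],"gripper":0}]'
cat >> h.py <<'E'
def lids(name="wrist",amin=300,zmin=60):
    """every lid: colour, centre, slopes dz/dx dz/dy"""
    p,P=cloud(name)
    for c,m in masks(p).items():
        m=m&(P[...,2]>zmin);n,l,st,ce=cv2.connectedComponentsWithStats(m.astype(np.uint8))
        for k in range(1,n):
            if st[k,4]<amin or st[k,2]>110: continue
            q=P[l==k];q=q[q[:,2]>np.percentile(q[:,2],60)-8];A=np.c_[q[:,:2]-q[:,:2].mean(0),np.ones(len(q))]
            s=np.linalg.lstsq(A,q[:,2],rcond=None)[0];w=np.ptp(q[:,:2],axis=0)
            print(c,ce[k].round(),q.mean(0).round(1),"slope",s[:2].round(3),"size",w.round())
    return p
E
python3 - <<'E'
from h import *
lids()
a=down(1.1,12);u=up(a);lid=np.array([427.8,42.3,118.8])
plan((lid+110*u,a),(lid+21*u,a))
E
```

```text
t: 12.7
ee_pos: [523.5, 322.2, 249.4]
eef_rot: [-0.682, 0.731, -0.001, -0.002]
wrist_force: [-0.4, 0.9, -1.0]
opening: 85.3
red [38. 92.] [617.  450.1 169.6] slope [0.006 0.126] size [29. 30.]
red [322. 176.] [544.  320.9  78.3] slope [-0.017  0.003] size [42. 41.]
green [490. 111.] [615.3 193.3  91.7] slope [ 0.201 -1.112] size [105.   7.]
green [557. 250.] [492.  158.5 129.9] slope [ 0.094 -0.065] size [43. 45.]
green [536. 301.] [440.8 158.3 119.3] slope [0.396 0.228] size [115. 123.]
green [319. 330.] [388.5 334.6  78.6] slope [-0.001  0.002] size [41. 40.]
blue [616. 149.] [555.8  84.2  79.3] slope [ 0.154 -0.712] size [106.   9.]
blue [610. 241.] [477.5  74.3  85.4] slope [0.063 0.756] size [114.  19.]
rot [12.2  -0.78 -5.02] travel [ 5.56  2.51 -0.08] rows>=6.8 each [ 0.794  0.358 -0.011]
rot [0. 0. 0.] travel [-0.   -0.    1.78] rows>=2.0 each [-0.   -0.    0.89]
```

The red jar now stands flat in the far pocket (slopes ≈ 0, lid z 78.3). Blue front is next.

```bash
python3 -m handwheel '[{"travel":[0,0,0],"rot":[6.1,-0.4,-2.5],"gripper":0},{"travel":[0,0,0],"rot":[6.1,-0.4,-2.5],"gripper":0},{"travel":[0.4,0.18,-0.08],"rot":[0,0,0],"gripper":0},{"travel":[0.8,0.36,0],"rot":[0,0,0],"gripper":0},{"travel":[0.8,0.36,0],"rot":[0,0,0],"gripper":0},{"travel":[0.8,0.36,0],"rot":[0,0,0],"gripper":0},{"travel":[0.8,0.36,0],"rot":[0,0,0],"gripper":0},{"travel":[0.8,0.36,0],"rot":[0,0,0],"gripper":0},{"travel":[0.7,0.32,0],"rot":[0,0,0],"gripper":0},{"travel":[0.46,0.21,0],"rot":[0,0,0],"gripper":0},{"travel":[0,0,0],"rot":[0,0,0],"gripper":0},{"travel":[0,0,0],"rot":[0,0,0],"gripper":0},{"travel":[0,0,0],"rot":[0,0,0],"gripper":0}]'
python3 - <<'E'
from h import *
lids(amin=1500)
a=down(1.1,12);u=up(a);lid=np.array([427.8,42.3,118.8])
plan((lid+21*u,a))
E
```

```text
t: 14.05
ee_pos: [405.7, 43.1, 227.2]
eef_rot: [0.71, -0.696, 0.073, -0.076]
wrist_force: [-0.5, -0.3, -0.3]
opening: 85.3
red [418.  80.] [550.1 -27.   76.5] slope [ 0.148 -1.145] size [99.  7.]
red [480. 214.] [441.6 -58.2 118.4] slope [ 0.155 -0.05 ] size [43. 43.]
green [142. 133.] [488.1 152.6 130.3] slope [0.188 0.047] size [41. 43.]
green [158. 218.] [434.7 151.4 118.7] slope [0.153 0.059] size [43. 43.]
blue [321. 150.] [480.   46.  130.4] slope [0.209 0.006] size [41. 42.]
blue [321. 233.] [426.7  45.  118.9] slope [0.168 0.005] size [43. 41.]
rot [-0.12  0.15  0.05] travel [0.03 0.02 1.79] rows>=2.0 each [0.014 0.012 0.897]
```

```bash
python3 -m handwheel '[{"travel":[-0.02,0.04,0.6],"rot":[0,0,0],"gripper":0},{"travel":[0,0,0.6],"rot":[0,0,0],"gripper":0},{"travel":[0,0,0.4],"rot":[0,0,0],"gripper":0},{"travel":[0,0,0.19],"rot":[0,0,0],"gripper":0},{"travel":[0,0,0],"rot":[0,0,0],"gripper":0},{"travel":[0,0,0],"rot":[0,0,0],"gripper":0},{"travel":[0,0,0],"rot":[0,0,0],"gripper":0}]'
python3 -m handwheel '[{"travel":[0,0,0],"rot":[0,0,0],"gripper":255},{"travel":[0,0,0],"rot":[0,0,0],"gripper":255},{"travel":[0,0,0],"rot":[0,0,0],"gripper":255},{"travel":[0,0,0],"rot":[0,0,0],"gripper":255},{"travel":[0,0,0],"rot":[0,0,0],"gripper":255},{"travel":[0,0,0],"rot":[0,0,0],"gripper":255}]'
python3 -c "
from h import *
held('blue')"
python3 -m handwheel '[{"travel":[0,0,-0.1],"rot":[0,0,0],"gripper":255},{"travel":[0,0,-0.2],"rot":[0,0,0],"gripper":255},{"travel":[0,0,-0.3],"rot":[0,0,0],"gripper":255},{"travel":[0,0,-0.4],"rot":[0,0,0],"gripper":255},{"travel":[0,0,-0.6],"rot":[0,0,0],"gripper":255},{"travel":[0,0,-0.6],"rot":[0,0,0],"gripper":255},{"travel":[0,0,-0.4],"rot":[0,0,0],"gripper":255},{"travel":[0,0,0],"rot":[0,0,0],"gripper":255},{"travel":[0,0,0],"rot":[0,0,0],"gripper":255},{"travel":[0,0,0],"rot":[0,0,0],"gripper":255}]'
python3 -c "
from h import *
held('blue')"
```

```text
t: 14.8
ee_pos: [423.5, 44.0, 140.9]
eef_rot: [0.71, -0.696, 0.074, -0.077]
wrist_force: [-1.0, 0.6, -0.1]
opening: 85.4
t: 15.4
ee_pos: [423.1, 43.8, 140.6]
eef_rot: [0.71, -0.696, 0.074, -0.077]
wrist_force: [-2.9, 0.9, 6.0]
opening: 55.5
lid n 7262 slope dz/dx,dz/dy (tool) [-0.012 -0.067] mean [-0.5 -3.  22.2] x range -21.3 21.1 y range -19.2 15.9
t: 16.45
ee_pos: [394.0, 43.2, 265.0]
eef_rot: [0.71, -0.697, 0.072, -0.075]
wrist_force: [-0.7, 0.7, -1.5]
opening: 55.6
lid n 7168 slope dz/dx,dz/dy (tool) [-0.014 -0.061] mean [-0.5 -2.7 22. ] x range -21.3 21.1 y range -19.4 15.1
```

```bash
python3 - <<'E'
from h import *
b=down(-4);plan(((464,327,262),b),((464,327,130),b))
E
```

```text
rot [-11.89   0.68   5.06] travel [-5.76 -1.    0.06] rows>=6.5 each [-0.823 -0.143  0.008]
rot [0. 0. 0.] travel [0.   0.   2.64] rows>=2.9 each [0.   0.   0.88]
```

```bash
python3 -m handwheel '[{"travel":[0,0,0],"rot":[-3,0.17,1.27],"gripper":255},{"travel":[0,0,0],"rot":[-3,0.17,1.27],"gripper":255},{"travel":[0,0,0],"rot":[-3,0.17,1.27],"gripper":255},{"travel":[0,0,0],"rot":[-2.9,0.17,1.25],"gripper":255},{"travel":[-0.3,-0.05,0],"rot":[0,0,0],"gripper":255},{"travel":[-0.6,-0.1,0],"rot":[0,0,0],"gripper":255},{"travel":[-0.8,-0.14,0],"rot":[0,0,0],"gripper":255},{"travel":[-0.8,-0.14,0],"rot":[0,0,0],"gripper":255},{"travel":[-0.8,-0.14,0],"rot":[0,0,0],"gripper":255},{"travel":[-0.8,-0.14,0],"rot":[0,0,0],"gripper":255},{"travel":[-0.8,-0.14,0],"rot":[0,0,0],"gripper":255},{"travel":[-0.56,-0.1,0.06],"rot":[0,0,0],"gripper":255},{"travel":[-0.3,-0.05,0],"rot":[0,0,0],"gripper":255},{"travel":[0,0,0],"rot":[0,0,0],"gripper":255},{"travel":[0,0,0],"rot":[0,0,0],"gripper":255},{"travel":[0,0,0],"rot":[0,0,0],"gripper":255}]'
python3 - <<'E'
from h import *
held("blue")
b=down(-4);plan(((464,327,115),b),((464,327,102),b))
E
```

```text
t: 18.1
ee_pos: [464.9, 325.6, 263.4]
eef_rot: [-0.682, 0.732, -0.002, 0.0]
wrist_force: [0.4, -0.7, -1.8]
opening: 55.3
lid n 6890 slope dz/dx,dz/dy (tool) [-0.013 -0.055] mean [-0.7 -2.1 22.4] x range -21.2 21.0 y range -19.0 15.9
rot [-0.2  -0.06 -0.08] travel [-0.03  0.02  2.97] rows>=3.3 each [-0.007  0.006  0.744]
rot [0. 0. 0.] travel [0.   0.   0.26] rows>=0.3 each [0.   0.   0.26]
```

```bash
python3 -m handwheel '[{"travel":[-0.03,0.02,0.4],"rot":[0,0,0],"gripper":255},{"travel":[0,0,0.8],"rot":[0,0,0],"gripper":255},{"travel":[0,0,0.8],"rot":[0,0,0],"gripper":255},{"travel":[0,0,0.6],"rot":[0,0,0],"gripper":255},{"travel":[0,0,0.3],"rot":[0,0,0],"gripper":255},{"travel":[0,0,0.2],"rot":[0,0,0],"gripper":255},{"travel":[0,0,0.11],"rot":[0,0,0],"gripper":255},{"travel":[0,0,0],"rot":[0,0,0],"gripper":255},{"travel":[0,0,0],"rot":[0,0,0],"gripper":255},{"travel":[0,0,0],"rot":[0,0,0],"gripper":255}]'
python3 -m handwheel '[{"travel":[0,0,0],"rot":[0,0,0],"gripper":60},{"travel":[0,0,0],"rot":[0,0,0],"gripper":60},{"travel":[0,0,0],"rot":[0,0,0],"gripper":0},{"travel":[0,0,0],"rot":[0,0,0],"gripper":0},{"travel":[0,0,-0.3],"rot":[0,0,0],"gripper":0},{"travel":[0,0,-0.8],"rot":[0,0,0],"gripper":0},{"travel":[0,0,-0.9],"rot":[0,0,0],"gripper":0},{"travel":[0,0,-0.9],"rot":[0,0,0],"gripper":0},{"travel":[0,0,-0.9],"rot":[0,0,0],"gripper":0},{"travel":[0,0,-0.5],"rot":[0,0,0],"gripper":0},{"travel":[0,0,0],"rot":[0,0,0],"gripper":0},{"travel":[0,0,0],"rot":[0,0,0],"gripper":0},{"travel":[0,0,0],"rot":[0,0,0],"gripper":0}]'
python3 - <<'E'
from h import *
lids(amin=600)
print("--top");lids("top",30)
E
```

```text
t: 19.15
ee_pos: [465.9, 328.9, 104.9]
eef_rot: [-0.682, 0.731, -0.002, 0.003]
wrist_force: [0.6, -0.6, -1.5]
opening: 55.3
t: 20.45
ee_pos: [463.2, 328.1, 316.9]
eef_rot: [-0.682, 0.731, -0.001, -0.0]
wrist_force: [-0.4, -0.3, -0.4]
opening: 85.6
red [113.   9.] [607.5 451.2 169.3] slope [0.153 0.142] size [11. 29.]
red [324. 100.] [542.6 321.2  78.4] slope [-0.002  0.002] size [41. 41.]
green [459.  84.] [573.2 192.2  84.8] slope [ 0.208 -0.33 ] size [98.  6.]
green [524.  74.] [555.1 139.1  88.9] slope [0.029 0.145] size [93. 66.]
green [520. 151.] [489.8 157.6 130.1] slope [ 0.144 -0.045] size [42. 44.]
green [505. 206.] [435.9 157.  118.5] slope [ 0.12  -0.049] size [43. 43.]
blue [573.  72.] [568.   84.4  80.9] slope [ 0.171 -1.338] size [118.   8.]
blue [592. 158.] [464.9  48.   75.4] slope [-0.005  0.081] size [147.  74.]
blue [321. 179.] [463.9 329.3  78.4] slope [-0.007  0.004] size [42. 40.]
blue [616. 207.] [427.9  51.3 117.8] slope [ 0.108 -0.081] size [42. 41.]
--top
red [330. 191.] [ 631.7 -100.1   96.7] slope [0.187 1.089] size [154.   6.]
red [158. 181.] [617.1 450.2
[... 244 characters left out ...]
.004] size [39. 36.]
red [366. 250.] [ 404.9 -223.4   79.1] slope [0.017 0.013] size [37. 37.]
green [397. 187.] [ 618.9 -328.6   79.2] slope [-0.032  0.023] size [39. 35.]
green [252. 223.] [488.1 153.3 130.9] slope [ 0.145 -0.027] size [36. 37.]
green [252. 240.] [434.2 153.3 118.9] slope [ 0.226 -0.022] size [36. 40.]
blue [296. 188.] [637.2  13.3 100.5] slope [  0.368 -23.514] size [95.  1.]
blue [401. 217.] [ 519.2 -340.2   78.1] slope [-0.015  0.027] size [38. 38.]
blue [201. 234.] [452.9 324.9  88.2] slope [-1.491 -2.357] size [18. 87.]
blue [285. 243.] [426.3  43.9 119.4] slope [ 0.186 -0.018] size [39. 36.]
blue [400. 249.] [ 410.9 -335.3   78.5] slope [-0.009 -0.014] size [37. 38.]
```

Step 1 looks met: all three tray jars are flat and the old stock is at the front of each lane. Next is the carton, starting with a fresh look from above it.

```bash
python3 - <<'E'
from h import *
b=down(0);plan(((470,-280,330),b))
E
```

```text
rot [-0.02 -0.13 -4.  ] travel [12.16 -0.14 -0.27] rows>=13.5 each [ 0.869 -0.01  -0.02 ]
```

```bash
python3 -m handwheel '[{"travel":[0,0,0],"rot":[0,-0.1,-4],"gripper":0},{"travel":[0.5,0,-0.1],"rot":[0,0,0],"gripper":0},{"travel":[0.9,0,-0.1],"rot":[0,0,0],"gripper":0},{"travel":[0.9,0,-0.07],"rot":[0,0,0],"gripper":0},{"travel":[0.9,0,0],"rot":[0,0,0],"gripper":0},{"travel":[0.9,0,0],"rot":[0,0,0],"gripper":0},{"travel":[0.9,0,0],"rot":[0,0,0],"gripper":0},{"travel":[0.9,0,0],"rot":[0,0,0],"gripper":0},{"travel":[0.9,0,0],"rot":[0,0,0],"gripper":0},{"travel":[0.9,0,0],"rot":[0,0,0],"gripper":0},{"travel":[0.9,0,0],"rot":[0,0,0],"gripper":0},{"travel":[0.9,0,0],"rot":[0,0,0],"gripper":0},{"travel":[0.9,-0.14,0],"rot":[0,0,0],"gripper":0},{"travel":[0.9,0,0],"rot":[0,0,0],"gripper":0},{"travel":[0.7,0,0],"rot":[0,0,0],"gripper":0},{"travel":[0.16,0,0],"rot":[0,0,0],"gripper":0},{"travel":[0,0,0],"rot":[0,0,0],"gripper":0},{"travel":[0,0,0],"rot":[0,0,0],"gripper":0},{"travel":[0,0,0],"rot":[0,0,0],"gripper":0}]'
python3 - <<'E'
from h import *
cv2.imwrite("pics/w8.png",lids(amin=500))
print(status.sense()["joints"].round(2))
E
```

```text
t: 22.45
ee_pos: [471.1, -277.9, 330.8]
eef_rot: [0.708, -0.706, 0.0, -0.002]
wrist_force: [-0.5, 0.1, 0.3]
opening: 85.2
red [143.  80.] [594.2 -99.5  85.4] slope [0.198 1.229] size [112.   8.]
red [278.  29.] [ 615.2 -234.9   78.4] slope [0.008 0.012] size [42. 42.]
red [110. 214.] [443.1 -63.6 118.6] slope [0.12  0.069] size [43. 44.]
red [277. 230.] [ 407.7 -224.    78.2] slope [-0.042  0.017] size [42. 41.]
green [376.  26.] [ 618.1 -327.3   78.3] slope [ 0.004 -0.002] size [42. 40.]
green [279. 149.] [ 502.3 -231.    78.5] slope [-0.002  0.003] size [40. 40.]
blue [34. 87.] [585.5  11.8  83.8] slope [0.102 0.907] size [128.   8.]
blue [383. 131.] [ 520.6 -339.7   78.4] slope [-0.001 -0.001] size [40. 41.]
blue [ 46. 192.] [448.1  30.8  77.9] slope [ 0.074 -0.068] size [98. 77.]
blue [ 17. 227.] [427.6  36.  117.8] slope [0.088 0.093] size [43. 38.]
blue [374. 226.] [ 412.9 -336.2   78.3] slope [-0.029 -0.001] size [42. 40.]
[-0.69  0.13  1.58  0.    1.44  0.88]
```

View pics/w8.png

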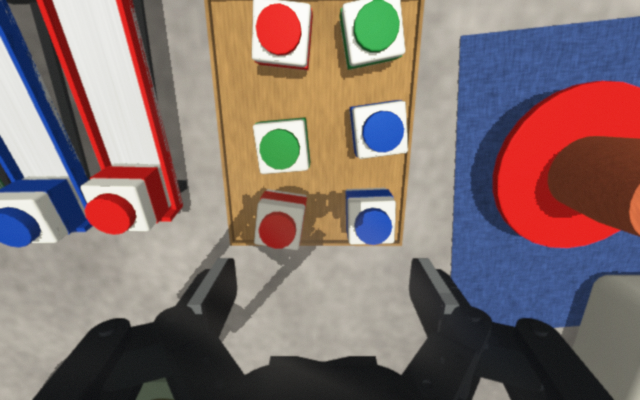

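Image: six new jars, with red (277,230) turned about −9°, green (279,149) about +6°, blue (383,131) about +5°, green (376,26) about +8°, red (278,29) about −4° and blue (374,226) about 0°. I start with the near red.

```bash
cat > pp.py <<'E'
from h import *
import sys
LANE=dict(red=(442,-60.5,-.02,-1.3),blue=(427,45,.019,1.1),green=(434.5,152.3,.023,1.3))
def target(c,slot,back=9,gap=23.5):
    x0,y0,k,yaw=LANE[c];a=down(yaw,12);u=up(a);dx=(slot-1)*54.8+back
    lid=np.array([x0+dx,y0+k*dx,118.9+dx*.2126]);return a,u,lid,lid+gap*u
def job(lid,yaw,c,slot):
    lid=np.array(lid,float);b=down(yaw);a,u,L,T=target(c,slot);e=np.array([0,0,1.])
    plan((lid+90*e,b),(lid+21*e,b),(lid+185*e,b),(T+70*u,a),(T,a));print("release TCP",T.round(1))
E
python3 -c "
from pp import *
job((407.2,-223.7,78.3),-9,'red',2)"
```

```text
rot [-0.21  0.13  9.11] travel [-0.87  1.43  3.25] rows>=4.1 each [-0.174  0.287  0.651]
rot [0. 0. 0.] travel [0.   0.   1.38] rows>=1.5 each [0.   0.   0.69]
rot [0. 0. 0.] travel [ 0.    0.   -3.28] rows>=3.6 each [ 0.    0.   -0.82]
rot [11.98 -0.81 -7.67] travel [-3.28 -1.31  1.08] rows>=4.1 each [-0.656 -0.262  0.217]
rot [0. 0. 0.] travel [-0.  -0.   1.4] rows>=1.6 each [-0.  -0.   0.7]
release TCP [500.9 -61.7 155.5]
```

```bash
python3 -m handwheel '[{"travel":[0,0,0],"rot":[-0.1,0.1,4.55],"gripper":0},{"travel":[0,0,0],"rot":[-0.1,0,4.55],"gripper":0},{"travel":[-0.17,0.29,0.65],"rot":[0,0,0],"gripper":0},{"travel":[-0.17,0.29,0.65],"rot":[0,0,0],"gripper":0},{"travel":[-0.17,0.29,0.65],"rot":[0,0,0],"gripper":0},{"travel":[-0.18,0.28,0.65],"rot":[0,0,0],"gripper":0},{"travel":[-0.18,0.28,0.65],"rot":[0,0,0],"gripper":0},{"travel":[0,0,0],"rot":[0,0,0],"gripper":0},{"travel":[0,0,0],"rot":[0,0,0],"gripper":0},{"travel":[0,0,0],"rot":[0,0,0],"gripper":0}]'
python3 - <<'E'
from h import *
p=lids(amin=800)
E
```

```text
t: 23.5
ee_pos: [409.6, -226.7, 171.2]
eef_rot: [-0.649, 0.761, -0.003, 0.001]
wrist_force: [0.6, -0.4, -1.2]
opening: 85.4
red [48. 79.] [527.2 -98.3  71. ] slope [0.176 0.925] size [90.  9.]
red [318. 246.] [ 407.8 -223.9   78.1] slope [-0.039  0.009] size [44. 42.]
red [ 13. 269.] [437.1 -79.5 113.5] slope [-0.109  0.029] size [35. 18.]
green [301.  78.] [ 501.6 -230.7   78.4] slope [-0.002  0.002] size [42. 42.]
blue [515.  21.] [ 510.7 -336.6   77.7] slope [ 0.029 -0.063] size [26. 43.]
blue [504. 210.] [ 413.  -334.3   77.8] slope [-0.036 -0.04 ] size [43. 44.]
```

```bash
python3 -m handwheel '[{"travel":[-0.05,0.03,0.5],"rot":[0,0,0],"gripper":0},{"travel":[0,0,0.5],"rot":[0,0,0],"gripper":0},{"travel":[0,0,0.43],"rot":[0,0,0],"gripper":0},{"travel":[0,0,0],"rot":[0,0,0],"gripper":0},{"travel":[0,0,0],"rot":[0,0,0],"gripper":0},{"travel":[0,0,0],"rot":[0,0,0],"gripper":255},{"travel":[0,0,0],"rot":[0,0,0],"gripper":255},{"travel":[0,0,0],"rot":[0,0,0],"gripper":255},{"travel":[0,0,0],"rot":[0,0,0],"gripper":255},{"travel":[0,0,0],"rot":[0,0,0],"gripper":255},{"travel":[0,0,0],"rot":[0,0,0],"gripper":255}]'
python3 -m handwheel '[{"travel":[0,0,-0.2],"rot":[0,0,0],"gripper":255},{"travel":[0,0,-0.5],"rot":[0,0,0],"gripper":255},{"travel":[0,0,-0.8],"rot":[0,0,0],"gripper":255},{"travel":[0,0,-0.8],"rot":[0,0,0],"gripper":255},{"travel":[0,0,-0.6],"rot":[0,0,0],"gripper":255},{"travel":[0,0,-0.4],"rot":[0,0,0],"gripper":255},{"travel":[0,0,0],"rot":[4,-0.27,-2.55],"gripper":255},{"travel":[0,0,0],"rot":[4,-0.27,-2.55],"gripper":255},{"travel":[0,0,0],"rot":[4,-0.27,-2.55],"gripper":255},{"travel":[0,0,0],"rot":[0,0,0],"gripper":255},{"travel":[0,0,0],"rot":[0,0,0],"gripper":255},{"travel":[0,0,0],"rot":[0,0,0],"gripper":255}]'
python3 - <<'E'
from pp import *
held("red");a,u,L,T=target("red",2);plan((T+50*u,a),(T,a))
E
```

```text
t: 24.65
ee_pos: [407.5, -223.6, 98.8]
eef_rot: [-0.649, 0.761, -0.002, 0.0]
wrist_force: [-0.9, -0.9, 6.9]
opening: 55.3
t: 25.85
ee_pos: [406.4, -222.5, 262.2]
eef_rot: [-0.694, 0.712, -0.075, 0.073]
wrist_force: [-0.4, 0.1, -2.9]
opening: 55.3
lid n 8117 slope dz/dx,dz/dy (tool) [ 0.003 -0.103] mean [-0.1 -4.9 21.2] x range -21.2 21.1 y range -20.2 14.4
rot [-0.   -0.03 -0.12] travel [-3.26 -1.33  1.47] rows>=4.2 each [-0.652 -0.266  0.293]
rot [0. 0. 0.] travel [-0.  0.  1.] rows>=1.1 each [-0.   0.   0.5]
```

```bash
python3 -m handwheel '[{"travel":[-0.4,-0.16,0],"rot":[0,0,0],"gripper":255},{"travel":[-0.7,-0.28,0.2],"rot":[0,0,0],"gripper":255},{"travel":[-0.7,-0.28,0.3],"rot":[0,0,0],"gripper":255},{"travel":[-0.7,-0.28,0.4],"rot":[0,0,0],"gripper":255},{"travel":[-0.5,-0.2,0.3],"rot":[0,0,0],"gripper":255},{"travel":[-0.26,-0.13,0.27],"rot":[0,0,0],"gripper":255},{"travel":[0,0,0.3],"rot":[0,0,0],"gripper":255},{"travel":[0,0,0.3],"rot":[0,0,0],"gripper":255},{"travel":[0,0,0],"rot":[0,0,0],"gripper":255},{"travel":[0,0,0],"rot":[0,0,0],"gripper":255},{"travel":[0,0,0],"rot":[0,0,0],"gripper":255}]'
python3 - <<'E'
from pp import *
cv2.imwrite("pics/w9.png",held("red"));a,u,L,T=target("red",2);plan((T,a))
E
```

```text
t: 27.0
ee_pos: [497.5, -62.0, 175.6]
eef_rot: [-0.694, 0.712, -0.076, 0.074]
wrist_force: [0.2, -0.2, -1.3]
opening: 55.4
lid n 8125 slope dz/dx,dz/dy (tool) [ 0.003 -0.102] mean [-0.1 -5.  21.4] x range -21.4 21.1 y range -20.4 14.4
rot [-0.14 -0.07 -0.13] travel [-0.01  0.02  0.41] rows>=0.5 each [-0.01   0.019  0.412]
```

View pics/w9.png

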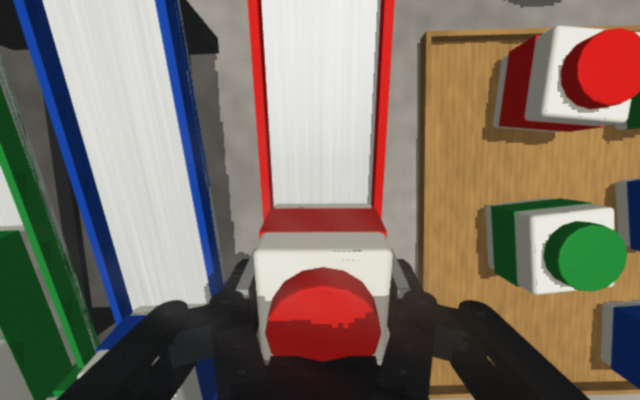

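The lane deck, at columns ~262–388, is centred on the held jar (~323), so I lower and release.

```bash
python3 -m handwheel '[{"travel":[0,0.02,0.2],"rot":[0,0,0],"gripper":255},{"travel":[0,0,0.15],"rot":[0,0,0],"gripper":255},{"travel":[0,0,0.08],"rot":[0,0,0],"gripper":255},{"travel":[0,0,0],"rot":[0,0,0],"gripper":255},{"travel":[0,0,0],"rot":[0,0,0],"gripper":255},{"travel":[0,0,0],"rot":[0,0,0],"gripper":255},{"travel":[0,0,0],"rot":[0,0,0],"gripper":60},{"travel":[0,0,0],"rot":[0,0,0],"gripper":60},{"travel":[0,0,0],"rot":[0,0,0],"gripper":0},{"travel":[0,0,0],"rot":[0,0,0],"gripper":0},{"travel":[0,0,-0.3],"rot":[0,0,0],"gripper":0},{"travel":[0,0,-0.8],"rot":[0,0,0],"gripper":0},{"travel":[0,0,-0.8],"rot":[0,0,0],"gripper":0},{"travel":[0,0,-0.3],"rot":[0,0,0],"gripper":0},{"travel":[0,0,0],"rot":[0,0,0],"gripper":0},{"travel":[0,0,0],"rot":[0,0,0],"gripper":0}]'
python3 - <<'E'
from pp import *
lids(amin=1000);print("top");lids("top",30)
job((615.2,-234.3,78.3),-4,'red',3)
E
```

```text
t: 28.65
ee_pos: [477.3, -61.2, 260.8]
eef_rot: [-0.694, 0.712, -0.075, 0.073]
wrist_force: [-0.1, -0.5, -1.2]
opening: 85.4
red [323. 116.] [605.9 -64.3  94.1] slope [ 0.059 -0.002] size [141.  75.]
red [518.  75.] [ 614.6 -232.    77.7] slope [ 0.019 -0.044] size [43. 44.]
red [323. 229.] [496.6 -61.8 130.5] slope [ 0.161 -0.001] size [43. 41.]
red [323. 292.] [443.3 -60.3 118.7] slope [ 0.114 -0.002] size [43. 41.]
green [104. 117.] [622.6 121.1  92.5] slope [0.166 1.24 ] size [125.   7.]
green [621.  69.] [ 617.1 -319.5   77.4] slope [ 0.009 -0.087] size [42. 30.]
green [508. 206.] [ 501.8 -227.6   77.8] slope [-0.014 -0.038] size [41. 43.]
green [ 34. 245.] [490.  151.1 130.2] slope [0.138 0.078] size [42. 44.]
green [ 58. 307.] [436.3 150.1 118.5] slope [0.113 0.082] size [43. 43.]
blue [231. 115.] [622.4  13.2  95. ] slope [0.158 1.31 ] size [116.   7.]
blue [622. 183.] [ 519.8 -329.8   77. ] slope [-0.007 -0.148] size [40. 28.]
blue [615. 298.] [ 412.3 -331.7   77.4] slope [-0.031 -0.07 ] size [42. 42.]
top
red [330. 189.] [ 643.8 -100.6   99.9] slope [0.191 0.402] size [130.
[... 712 characters left out ...]
   79.2] slope [ 0.053 -0.042] size [37. 38.]
blue [201. 231.] [463.1 327.6  79. ] slope [ 0.067 -0.084] size [37. 39.]
blue [285. 243.] [427.6  45.3 119.4] slope [0.168 0.05 ] size [36. 33.]
blue [400. 249.] [ 409.9 -335.6   79.3] slope [-0.002 -0.01 ] size [37. 37.]
rot [-11.86   0.32   2.57] travel [ 3.27 -3.01  1.82] rows>=5.3 each [ 0.544 -0.501  0.303]
rot [0. 0. 0.] travel [0.   0.   1.38] rows>=1.5 each [0.   0.   0.69]
rot [0. 0. 0.] travel [ 0.    0.   -3.28] rows>=3.6 each [ 0.    0.   -0.82]
rot [12.   -0.28 -2.69] travel [-3.4   1.64  0.22] rows>=4.2 each [-0.681  0.328  0.044]
rot [0. 0. 0.] travel [-0.   0.   1.4] rows>=1.6 each [-0.   0.   0.7]
release TCP [555.7 -62.8 167.1]
```

The red jar slid to its slot at (496.6,−61.8). Next is the far red.

```bash
python3 -m handwheel '[{"travel":[0,0,0],"rot":[-5.9,0.16,1.3],"gripper":0},{"travel":[0,0,0],"rot":[-5.9,0.16,1.3],"gripper":0},{"travel":[0.5,-0.5,0],"rot":[0,0,0],"gripper":0},{"travel":[0.6,-0.5,0.2],"rot":[0,0,0],"gripper":0},{"travel":[0.6,-0.5,0.4],"rot":[0,0,0],"gripper":0},{"travel":[0.6,-0.5,0.4],"rot":[0,0,0],"gripper":0},{"travel":[0.6,-0.5,0.5],"rot":[0,0,0],"gripper":0},{"travel":[0.37,-0.51,0.32],"rot":[0,0,0],"gripper":0},{"travel":[0,0,0],"rot":[0,0,0],"gripper":0},{"travel":[0,0,0],"rot":[0,0,0],"gripper":0},{"travel":[0,0,0],"rot":[0,0,0],"gripper":0}]'
python3 - <<'E'
from pp import *
lids(amin=1000)
plan(((615,-234.3,99.3),down(-4)))
E
```

```text
t: 29.85
ee_pos: [615.9, -234.1, 170.4]
eef_rot: [-0.682, 0.731, -0.001, 0.001]
wrist_force: [0.9, 1.0, 0.5]
opening: 85.4
red [323. 239.] [ 618.2 -234.6   78.1] slope [-0.038  0.005] size [43. 42.]
red [ 27. 342.] [560.7 -34.4  82.2] slope [-0.009 -0.779] size [106. 140.]
green [479. 224.] [ 621.1 -326.    77.9] slope [-0.04  -0.039] size [42. 43.]
rot [-0.24 -0.04  0.01] travel [0.   0.02 1.44] rows>=1.6 each [0.002 0.011 0.72 ]
```

```bash
python3 -m handwheel '[{"travel":[0,-0.01,0.5],"rot":[0,0,0],"gripper":0},{"travel":[0,0,0.5],"rot":[0,0,0],"gripper":0},{"travel":[0,0,0.43],"rot":[0,0,0],"gripper":0},{"travel":[0,0,0],"rot":[0,0,0],"gripper":0},{"travel":[0,0,0],"rot":[0,0,0],"gripper":0},{"travel":[0,0,0],"rot":[0,0,0],"gripper":255},{"travel":[0,0,0],"rot":[0,0,0],"gripper":255},{"travel":[0,0,0],"rot":[0,0,0],"gripper":255},{"travel":[0,0,0],"rot":[0,0,0],"gripper":255},{"travel":[0,0,0],"rot":[0,0,0],"gripper":255},{"travel":[0,0,0],"rot":[0,0,0],"gripper":255}]'
python3 -m handwheel '[{"travel":[0,0,-0.2],"rot":[0,0,0],"gripper":255},{"travel":[0,0,-0.5],"rot":[0,0,0],"gripper":255},{"travel":[0,0,-0.8],"rot":[0,0,0],"gripper":255},{"travel":[0,0,-0.8],"rot":[0,0,0],"gripper":255},{"travel":[0,0,-0.6],"rot":[0,0,0],"gripper":255},{"travel":[0,0,-0.4],"rot":[0,0,0],"gripper":255},{"travel":[0,0,0],"rot":[4,-0.09,-0.9],"gripper":255},{"travel":[0,0,0],"rot":[4,-0.09,-0.9],"gripper":255},{"travel":[0,0,0],"rot":[4,-0.09,-0.9],"gripper":255},{"travel":[0,0,0],"rot":[0,0,0],"gripper":255},{"travel":[0,0,0],"rot":[0,0,0],"gripper":255},{"travel":[0,0,0],"rot":[0,0,0],"gripper":255}]'
python3 - <<'E'
from pp import *
held("red");a,u,L,T=target("red",3);plan((T+25*u,a),(T,a))
E
```

```text
t: 31.0
ee_pos: [618.5, -235.7, 101.7]
eef_rot: [-0.682, 0.732, -0.003, 0.002]
wrist_force: [-0.8, 1.4, 6.4]
opening: 55.3
t: 32.2
ee_pos: [616.7, -235.0, 264.3]
eef_rot: [-0.695, 0.711, -0.076, 0.074]
wrist_force: [-0.2, -0.5, -1.6]
opening: 55.4
lid n 8157 slope dz/dx,dz/dy (tool) [ 0.003 -0.096] mean [-0.  -3.2 24.1] x range -21.5 21.3 y range -19.7 17.3
rot [-0.2  -0.07 -0.  ] travel [-3.42  1.68  1.13] rows>=4.4 each [-0.683  0.335  0.226]
rot [0. 0. 0.] travel [-0.   0.   0.5] rows>=0.6 each [-0.   0.   0.5]
```

```bash
python3 -m handwheel '[{"travel":[-0.4,0.2,0],"rot":[0,0,0],"gripper":255},{"travel":[-0.7,0.34,0],"rot":[0,0,0],"gripper":255},{"travel":[-0.7,0.34,0.2],"rot":[0,0,0],"gripper":255},{"travel":[-0.7,0.34,0.3],"rot":[0,0,0],"gripper":255},{"travel":[-0.6,0.3,0.3],"rot":[0,0,0],"gripper":255},{"travel":[-0.32,0.16,0.2],"rot":[0,0,0],"gripper":255},{"travel":[0,0,0.13],"rot":[0,0,0],"gripper":255},{"travel":[0,0,0],"rot":[0,0,0],"gripper":255},{"travel":[0,0,0],"rot":[0,0,0],"gripper":255},{"travel":[0,0,0],"rot":[0,0,0],"gripper":255}]'
python3 - <<'E'
from pp import *
held("red");a,u,L,T=target("red",3,gap=25.5);plan((T,a))
E
```

```text
t: 33.25
ee_pos: [551.9, -64.0, 192.4]
eef_rot: [-0.694, 0.711, -0.078, 0.075]
wrist_force: [0.3, 0.3, -1.8]
opening: 55.3
lid n 8163 slope dz/dx,dz/dy (tool) [ 0.004 -0.094] mean [ 0.1 -3.7 24. ] x range -21.3 21.5 y range -20.0 17.4
rot [-0.38 -0.14 -0.08] travel [-0.02  0.03  0.47] rows>=0.5 each [-0.024  0.026  0.47 ]
```

```bash
python3 -m handwheel '[{"travel":[-0.02,0.02,0.2],"rot":[0,0,0],"gripper":255},{"travel":[0,0,0.18],"rot":[0,0,0],"gripper":255},{"travel":[0,0,0.08],"rot":[0,0,0],"gripper":255},{"travel":[0,0,0],"rot":[0,0,0],"gripper":255},{"travel":[0,0,0],"rot":[0,0,0],"gripper":255},{"travel":[0,0,0],"rot":[0,0,0],"gripper":255},{"travel":[0,0,0],"rot":[0,0,0],"gripper":60},{"travel":[0,0,0],"rot":[0,0,0],"gripper":60},{"travel":[0,0,0],"rot":[0,0,0],"gripper":0},{"travel":[0,0,0],"rot":[0,0,0],"gripper":0},{"travel":[0,0,-0.3],"rot":[0,0,0],"gripper":0},{"travel":[0,0,-0.8],"rot":[0,0,0],"gripper":0},{"travel":[0,0,-0.8],"rot":[0,0,0],"gripper":0},{"travel":[0,0,-0.3],"rot":[0,0,0],"gripper":0},{"travel":[0,0,0],"rot":[0,0,0],"gripper":0},{"travel":[0,0,0],"rot":[0,0,0],"gripper":0}]'
python3 - <<'E'
from pp import *
lids(amin=1000)
job((502.3,-230.5,78.3),6,'green',3)
E
```

```text
t: 34.9
ee_pos: [530.9, -60.9, 276.4]
eef_rot: [-0.695, 0.711, -0.077, 0.074]
wrist_force: [-0.2, -0.1, -0.6]
opening: 85.0
red [328. 134.] [642.3 -65.  102.5] slope [0.034 0.003] size [119.  75.]
red [323. 227.] [551.3 -61.4 142.1] slope [ 0.166 -0.002] size [42. 42.]
red [324. 290.] [498.  -61.5 130.4] slope [ 0.113 -0.004] size [43. 41.]
red [324. 342.] [448.6 -60.2 121.4] slope [ 1.013 -0.017] size [113.  41.]
green [120. 163.] [639.8 121.3  94.9] slope [0.149 1.768] size [133.   7.]
green [606. 134.] [ 618.6 -325.    77.7] slope [-0.013 -0.033] size [40. 42.]
green [496. 259.] [ 502.6 -227.7   77.9] slope [-0.032 -0.036] size [41. 42.]
green [ 60. 304.] [490.9 151.1 130.1] slope [0.117 0.082] size [42. 43.]
blue [238. 167.] [637.   13.5  98.4] slope [0.168 1.278] size [116.   6.]
blue [162. 169.] [633.   82.3  98. ] slope [ 0.2   -1.485] size [137.  92.]
blue [609. 238.] [ 520.9 -336.9   77.4] slope [-0.019 -0.069] size [42. 43.]
blue [596. 343.] [ 412.8 -332.5   77.4] slope [-0.045 -0.064] size [43. 44.]
rot [-12.14  -0.83  -7.29] travel [3.32 0.91 2.14] rows>=4.5 each [0.664 0.183 0.427]
rot [0. 0. 0.] travel [0.   0.   1.38] rows>=1.5 each [0.   0.   0.69]
rot [0. 0. 0.] travel [ 0.    0.   -3.28] rows>=3.6 each [ 0.    0.   -0.82]
rot [11.99  0.49  4.68] travel [-7.69 -0.67  0.71] rows>=8.6 each [-0.854 -0.074  0.079]
rot [0. 0. 0.] travel [-0.   0.   1.4] rows>=1.6 each [-0.   0.   0.7]
release TCP [548.2 154.9 167.1]
```

```bash
python3 -m handwheel '[{"travel":[0,0,0],"rot":[-6.07,-0.41,-3.65],"gripper":0},{"travel":[0,0,0],"rot":[-6.07,-0.41,-3.65],"gripper":0},{"travel":[0.6,0.18,0],"rot":[0,0,0],"gripper":0},{"travel":[0.7,0.18,0.2],"rot":[0,0,0],"gripper":0},{"travel":[0.7,0.18,0.5],"rot":[0,0,0],"gripper":0},{"travel":[0.7,0.18,0.6],"rot":[0,0,0],"gripper":0},{"travel":[0.62,0.19,0.5],"rot":[0,0,0],"gripper":0},{"travel":[0,0,0.34],"rot":[0,0,0],"gripper":0},{"travel":[0,0,0],"rot":[0,0,0],"gripper":0},{"travel":[0,0,0],"rot":[0,0,0],"gripper":0},{"travel":[0,0,0],"rot":[0,0,0],"gripper":0}]'
python3 - <<'E'
from pp import *
lids(amin=1000)
plan(((502.8,-230.5,99.3),down(6)))
E
```

```text
t: 36.05
ee_pos: [503.9, -230.4, 169.5]
eef_rot: [0.744, -0.669, 0.001, -0.0]
wrist_force: [0.2, 0.3, -0.1]
opening: 85.1
red [ 83. 110.] [579.  -99.4  80.6] slope [0.176 1.363] size [111.   9.]
red [ 18. 351.] [444.8 -76.8 115.7] slope [-0.057  0.042] size [43. 22.]
green [542.  50.] [ 618.5 -325.6   77.8] slope [ 0.011 -0.045] size [42. 44.]
blue [507. 232.] [ 522.  -338.    77.7] slope [-0.031 -0.051] size [43. 44.]
rot [-0.17 -0.11  0.08] travel [-0.    0.03  1.42] rows>=1.6 each [-0.002  0.013  0.708]
```

```bash
python3 - <<'E'
from pp import *
p,P=cloud("wrist")
for b in blobs(p,P,20,300):
  if b[0]=="green":print(*b)
cv2.imwrite("pics/w10.png",p)
E
```

```text
green [540.7  50.9] 7298 [ 618.4 -325.3   77.7] [ 618.6 -325.1   78.1] [101  95]
green [451.5  63.6] 1515 [ 614.2 -300.    33.8] [ 614.9 -299.9   34.1] [ 23 102]
green [323.6 228.2] 454 [ 514.3 -230.1   78.5] [ 514.7 -230.1   78.5] [39 27]
```

View pics/w10.png

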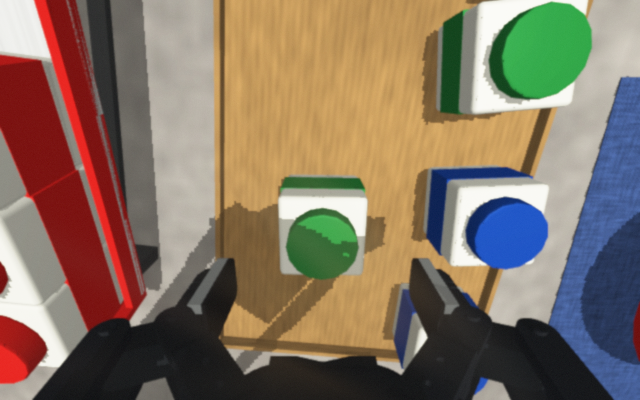

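The green jar is where expected, with its lid at (322,243) squarely between the fingers. The gripper's shadow only broke the colour mask, so I go on with the grasp.

```bash
python3 -m handwheel '[{"travel":[0,0.02,0.5],"rot":[0,0,0],"gripper":0},{"travel":[0,0,0.5],"rot":[0,0,0],"gripper":0},{"travel":[0,0,0.42],"rot":[0,0,0],"gripper":0},{"travel":[0,0,0],"rot":[0,0,0],"gripper":0},{"travel":[0,0,0],"rot":[0,0,0],"gripper":0},{"travel":[0,0,0],"rot":[0,0,0],"gripper":255},{"travel":[0,0,0],"rot":[0,0,0],"gripper":255},{"travel":[0,0,0],"rot":[0,0,0],"gripper":255},{"travel":[0,0,0],"rot":[0,0,0],"gripper":255},{"travel":[0,0,0],"rot":[0,0,0],"gripper":255},{"travel":[0,0,0],"rot":[0,0,0],"gripper":255}]'
python3 -m handwheel '[{"travel":[0,0,-0.2],"rot":[0,0,0],"gripper":255},{"travel":[0,0,-0.5],"rot":[0,0,0],"gripper":255},{"travel":[0,0,-0.8],"rot":[0,0,0],"gripper":255},{"travel":[0,0,-0.8],"rot":[0,0,0],"gripper":255},{"travel":[0,0,-0.8],"rot":[0,0,0],"gripper":255},{"travel":[0,0,-0.5],"rot":[0,0,0],"gripper":255},{"travel":[0,0,0],"rot":[4,0.16,1.56],"gripper":255},{"travel":[0,0,0],"rot":[4,0.16,1.56],"gripper":255},{"travel":[0,0,0],"rot":[4,0.16,1.56],"gripper":255},{"travel":[0,0,0],"rot":[0,0,0],"gripper":255},{"travel":[0,0,0],"rot":[0,0,0],"gripper":255},{"travel":[0,0,0],"rot":[0,0,0],"gripper":255}]'
sed -i 's/ok=(S>150)&(V>60)/ok=(S>130)\&(V>45)/' h.py
python3 - <<'E'
from pp import *
held("green");a,u,L,T=target("green",3);plan((T+30*u,a),(T,a))
E
```

```text
t: 37.25
ee_pos: [503.6, -231.6, 99.8]
eef_rot: [0.743, -0.669, 0.002, -0.001]
wrist_force: [-0.6, 0.9, 6.0]
opening: 55.3
t: 38.45
ee_pos: [502.3, -230.9, 278.0]
eef_rot: [0.711, -0.695, 0.073, -0.075]
wrist_force: [-0.3, 0.1, -1.9]
opening: 55.4
lid n 7127 slope dz/dx,dz/dy (tool) [-0.007 -0.045] mean [-0.5 -3.  21.7] x range -21.1 21.0 y range -20.2 15.8
rot [-0.05 -0.01  0.05] travel [-7.69 -0.61  1.8 ] rows>=8.8 each [-0.855 -0.067  0.2  ]
rot [0. 0. 0.] travel [ 0.  -0.   0.6] rows>=0.7 each [ 0.  -0.   0.6]
```

```bash
python3 -m handwheel '[{"travel":[-0.4,-0.05,0],"rot":[0,0,0],"gripper":255},{"travel":[-0.8,-0.08,0],"rot":[0,0,0],"gripper":255},{"travel":[-0.9,-0.08,0],"rot":[0,0,0],"gripper":255},{"travel":[-0.9,-0.08,0],"rot":[0,0,0],"gripper":255},{"travel":[-0.9,-0.08,0],"rot":[0,0,0],"gripper":255},{"travel":[-0.9,-0.08,0],"rot":[0,0,0],"gripper":255},{"travel":[-0.9,-0.08,0],"rot":[0,0,0],"gripper":255},{"travel":[-0.8,-0.08,0.2],"rot":[0,0,0],"gripper":255},{"travel":[-0.7,0,0.4],"rot":[0,0,0],"gripper":255},{"travel":[-0.49,0,0.5],"rot":[0,0,0],"gripper":255},{"travel":[0,0,0.5],"rot":[0,0,0],"gripper":255},{"travel":[0,0,0.2],"rot":[0,0,0],"gripper":255},{"travel":[0,0,0],"rot":[0,0,0],"gripper":255},{"travel":[0,0,0],"rot":[0,0,0],"gripper":255},{"travel":[0,0,0],"rot":[0,0,0],"gripper":255}]'
python3 - <<'E'
from pp import *
cv2.imwrite("pics/w11.png",held("green"));a,u,L,T=target("green",3);plan((T,a))
E
```

```text
t: 40.0
ee_pos: [543.2, 154.2, 198.0]
eef_rot: [0.711, -0.695, 0.075, -0.076]
wrist_force: [0.3, 0.2, -1.5]
opening: 55.4
lid n 7220 slope dz/dx,dz/dy (tool) [-0.008 -0.047] mean [-0.4 -3.3 21.8] x range -21.1 20.8 y range -20.4 15.5
rot [-0.27 -0.01 -0.05] travel [-0.01  0.03  0.63] rows>=0.7 each [-0.013  0.028  0.626]
```

View pics/w11.png

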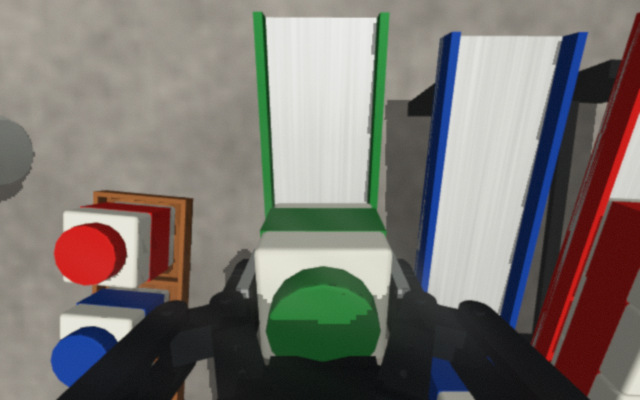

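The lane at columns ~264–380 is centred on the held green jar, so I lower and release.

```bash
python3 -m handwheel '[{"travel":[0,0.02,0.3],"rot":[0,0,0],"gripper":255},{"travel":[0,0,0.2],"rot":[0,0,0],"gripper":255},{"travel":[0,0,0.1],"rot":[0,0,0],"gripper":255},{"travel":[0,0,0],"rot":[0,0,0],"gripper":255},{"travel":[0,0,0],"rot":[0,0,0],"gripper":255},{"travel":[0,0,0],"rot":[0,0,0],"gripper":255},{"travel":[0,0,0],"rot":[0,0,0],"gripper":60},{"travel":[0,0,0],"rot":[0,0,0],"gripper":60},{"travel":[0,0,0],"rot":[0,0,0],"gripper":0},{"travel":[0,0,0],"rot":[0,0,0],"gripper":0},{"travel":[0,0,-0.3],"rot":[0,0,0],"gripper":0},{"travel":[0,0,-0.8],"rot":[0,0,0],"gripper":0},{"travel":[0,0,-0.8],"rot":[0,0,0],"gripper":0},{"travel":[0,0,-0.5],"rot":[0,0,0],"gripper":0},{"travel":[0,0,0],"rot":[0,0,0],"gripper":0},{"travel":[0,0,0],"rot":[0,0,0],"gripper":0}]'
python3 - <<'E'
from pp import *
lids(amin=2500);print("top");lids("top",30)
job((618.6,-327.3,78.3),8,'green',4)
E
```

```text
t: 41.65
ee_pos: [522.4, 154.2, 285.5]
eef_rot: [0.711, -0.695, 0.075, -0.076]
wrist_force: [-0.0, 0.2, -1.2]
opening: 85.5
red [521. 145.] [648.  -28.4  94.7] slope [ 0.138 -1.604] size [138.   9.]
red [598. 219.] [551.2 -57.7 141.2] slope [ 0.143 -0.076] size [43. 44.]
top
red [330. 189.] [ 642.9 -100.8   99.9] slope [0.195 0.009] size [139.   6.]
red [158. 181.] [616.7 450.9 170.1] slope [-0.111  0.022] size [27. 29.]
red [309. 192.] [611.8 -30.3  92.4] slope [  0.725 -58.209] size [89.  1.]
red [318. 205.] [550.2 -62.4 141.6] slope [ 0.194 -0.001] size [39. 39.]
red [203. 207.] [544.4 324.3  84.6] slope [-0.843 -2.897] size [ 58. 132.]
red [318. 222.] [495.1 -62.5 130.5] slope [ 0.123 -0.003] size [39. 39.]
red [318. 239.] [440.6 -61.2 119.1] slope [0.141 0.022] size [39. 39.]
green [243. 180.] [641.3 190.6 101. ] slope [ 0.196 -6.859] size [102.   3.]
green [264. 185.] [635.1 120.5  98.8] slope [ 0.223 -9.534] size [85.  1.]
green [397. 188.] [ 617.6 -327.4   78.7] slope [ 0.031 -0.058] size [39. 37.]
green [199. 254.] [388.7 332.4  78.7] slope [ 0.021 -0.055] size [36. 40.]
blu
[... 186 characters left out ...]
8.6] slope [-0.051  0.056] size [38. 38.]
blue [201. 231.] [463.1 329.1  79. ] slope [ 0.032 -0.014] size [38. 33.]
blue [285. 243.] [426.3  44.1 119.2] slope [ 0.112 -0.044] size [39. 37.]
blue [400. 249.] [ 410.5 -335.7   78.6] slope [-0.014  0.029] size [37. 38.]
rot [-11.94  -0.74  -6.67] travel [ 9.8  -0.59  2.29] rows>=11.2 each [ 0.817 -0.049  0.191]
rot [0. 0. 0.] travel [0.   0.   1.38] rows>=1.5 each [0.   0.   0.69]
rot [0. 0. 0.] travel [ 0.    0.   -3.28] rows>=3.6 each [ 0.    0.   -0.82]
rot [11.99  0.7   6.68] travel [-9.67  0.44  0.23] rows>=10.8 each [-0.879  0.04   0.021]
rot [0. 0. 0.] travel [-0.   0.   1.4] rows>=1.6 each [-0.   0.   0.7]
release TCP [603.  156.2 178.8]
```

```bash
python3 - <<'E'
from pp import *
p,P=cloud("wrist")
m=masks(p)["green"]&(abs(P[...,1]-154)<26)&(P[...,2]>112)
q=P[m]
for lo,hi in((460,516),(518,570)):
    k=q[(q[:,0]>lo)&(q[:,0]<hi)];print(len(k),k.min(0).round(),k.max(0).round(),np.median(k,0).round(1))
E
python3 -m handwheel '[{"travel":[0,0,0],"rot":[-5.97,-0.37,-3.33],"gripper":0},{"travel":[0,0,0],"rot":[-5.97,-0.37,-3.33],"gripper":0},{"travel":[0.5,0,0],"rot":[0,0,0],"gripper":0},{"travel":[0.85,0,0],"rot":[0,0,0],"gripper":0},{"travel":[0.85,-0.05,0],"rot":[0,0,0],"gripper":0},{"travel":[0.85,-0.05,0],"rot":[0,0,0],"gripper":0},{"travel":[0.85,-0.07,0],"rot":[0,0,0],"gripper":0},{"travel":[0.85,-0.07,0],"rot":[0,0,0],"gripper":0},{"travel":[0.85,-0.07,0.1],"rot":[0,0,0],"gripper":0},{"travel":[0.85,-0.07,0.2],"rot":[0,0,0],"gripper":0},{"travel":[0.85,-0.07,0.3],"rot":[0,0,0],"gripper":0},{"travel":[0.85,-0.07,0.4],"rot":[0,0,0],"gripper":0},{"travel":[0.8,-0.07,0.5],"rot":[0,0,0],"gripper":0},{"travel":[0.6,0,0.5],"rot":[0,0,0],"gripper":0},{"travel":[0.25,0,0.29],"rot":[0,0,0],"gripper":0},{"travel":[0,0,0],"rot":[0,0,0],"gripper":0},{"travel":[0,0,0],"rot":[0,0,0],"gripper":0},{"travel":[0,0,0],"rot":[0,0,0],"gripper":0}]'
python3 - <<'E'
from pp import *
lids(amin=1000)
plan(((619,-327.3,99.3),down(8)))
E
```

```text
1469 [468. 137. 125.] [509. 175. 136.] [487.5 158.8 130.3]
2213 [522. 134. 136.] [564. 174. 287.] [543.8 154.  142.4]
t: 43.6
ee_pos: [620.7, -325.5, 171.1]
eef_rot: [0.755, -0.655, 0.002, -0.001]
wrist_force: [-0.1, -0.1, 0.7]
opening: 85.3
green [332. 230.] [ 629.8 -330.    78.3] slope [-0.018 -0.011] size [28. 35.]
rot [-0.26 -0.08  0.11] travel [0.03 0.04 1.45] rows>=1.6 each [0.014 0.021 0.723]
```

```bash
python3 -m handwheel '[{"travel":[0.03,0.02,0.5],"rot":[0,0,0],"gripper":0},{"travel":[0,0,0.5],"rot":[0,0,0],"gripper":0},{"travel":[0,0,0.44],"rot":[0,0,0],"gripper":0},{"travel":[0,0,0],"rot":[0,0,0],"gripper":0},{"travel":[0,0,0],"rot":[0,0,0],"gripper":0},{"travel":[0,0,0],"rot":[0,0,0],"gripper":255},{"travel":[0,0,0],"rot":[0,0,0],"gripper":255},{"travel":[0,0,0],"rot":[0,0,0],"gripper":255},{"travel":[0,0,0],"rot":[0,0,0],"gripper":255},{"travel":[0,0,0],"rot":[0,0,0],"gripper":255},{"travel":[0,0,0],"rot":[0,0,0],"gripper":255}]'
python3 -m handwheel '[{"travel":[0,0,-0.2],"rot":[0,0,0],"gripper":255},{"travel":[0,0,-0.5],"rot":[0,0,0],"gripper":255},{"travel":[0,0,-0.8],"rot":[0,0,0],"gripper":255},{"travel":[0,0,-0.8],"rot":[0,0,0],"gripper":255},{"travel":[0,0,-0.8],"rot":[0,0,0],"gripper":255},{"travel":[0,0,-0.5],"rot":[0,0,0],"gripper":255},{"travel":[0,0,0],"rot":[4,0.23,2.23],"gripper":255},{"travel":[0,0,0],"rot":[4,0.23,2.23],"gripper":255},{"travel":[0,0,0],"rot":[4,0.23,2.23],"gripper":255},{"travel":[0,0,0],"rot":[0,0,0],"gripper":255},{"travel":[0,0,0],"rot":[0,0,0],"gripper":255},{"travel":[0,0,0],"rot":[0,0,0],"gripper":255}]'
python3 - <<'E'
from pp import *
held("green");a,u,L,T=target("green",4);plan((T+30*u,a),(T,a))
E
```

```text
t: 44.75
ee_pos: [620.5, -329.2, 100.1]
eef_rot: [0.755, -0.656, 0.003, -0.001]
wrist_force: [-0.4, 1.8, 7.3]
opening: 55.3
t: 45.95
ee_pos: [619.0, -328.6, 277.4]
eef_rot: [0.711, -0.695, 0.073, -0.076]
wrist_force: [-0.1, -0.1, -2.3]
opening: 55.4
lid n 7288 slope dz/dx,dz/dy (tool) [-0.008 -0.044] mean [-0.4 -3.1 22.1] x range -21.1 21.0 y range -20.7 16.0
rot [-0.1   0.04  0.02] travel [-9.7   0.51  1.31] rows>=10.9 each [-0.882  0.046  0.119]
rot [0. 0. 0.] travel [ 0.  -0.   0.6] rows>=0.7 each [ 0.  -0.   0.6]
```

```bash
python3 -m handwheel '[{"travel":[-0.5,0,0],"rot":[0,0,0],"gripper":255},{"travel":[-0.9,0.05,0],"rot":[0,0,0],"gripper":255},{"travel":[-0.9,0.05,0],"rot":[0,0,0],"gripper":255},{"travel":[-0.9,0.05,0],"rot":[0,0,0],"gripper":255},{"travel":[-0.9,0.05,0],"rot":[0,0,0],"gripper":255},{"travel":[-0.9,0.05,0],"rot":[0,0,0],"gripper":255},{"travel":[-0.9,0.05,0],"rot":[0,0,0],"gripper":255},{"travel":[-0.9,0.05,0],"rot":[0,0,0],"gripper":255},{"travel":[-0.9,0.05,0],"rot":[0,0,0],"gripper":255},{"travel":[-0.9,0.05,0.2],"rot":[0,0,0],"gripper":255},{"travel":[-0.7,0.06,0.3],"rot":[0,0,0],"gripper":255},{"travel":[-0.4,0,0.4],"rot":[0,0,0],"gripper":255},{"travel":[0,0,0.4],"rot":[0,0,0],"gripper":255},{"travel":[0,0,0],"rot":[0,0,0],"gripper":255},{"travel":[0,0,0],"rot":[0,0,0],"gripper":255},{"travel":[0,0,0],"rot":[0,0,0],"gripper":255}]'
python3 - <<'E'
from pp import *
held("green");a,u,L,T=target("green",4);plan((T,a))
E
```

```text
t: 47.6
ee_pos: [597.7, 155.8, 210.5]
eef_rot: [0.711, -0.695, 0.075, -0.077]
wrist_force: [-0.1, -0.9, -2.4]
opening: 55.4
lid n 7328 slope dz/dx,dz/dy (tool) [-0.01  -0.046] mean [-0.5 -3.2 22.2] x range -21.1 20.8 y range -20.3 15.7
rot [-0.31  0.03 -0.07] travel [-0.01  0.03  0.65] rows>=0.7 each [-0.008  0.03   0.647]
```

```bash
python3 -m handwheel '[{"travel":[0,0.02,0.3],"rot":[0,0,0],"gripper":255},{"travel":[0,0,0.2],"rot":[0,0,0],"gripper":255},{"travel":[0,0,0.13],"rot":[0,0,0],"gripper":255},{"travel":[0,0,0],"rot":[0,0,0],"gripper":255},{"travel":[0,0,0],"rot":[0,0,0],"gripper":255},{"travel":[0,0,0],"rot":[0,0,0],"gripper":255},{"travel":[0,0,0],"rot":[0,0,0],"gripper":60},{"travel":[0,0,0],"rot":[0,0,0],"gripper":60},{"travel":[0,0,0],"rot":[0,0,0],"gripper":0},{"travel":[0,0,0],"rot":[0,0,0],"gripper":0},{"travel":[0,0,-0.3],"rot":[0,0,0],"gripper":0},{"travel":[0,0,-0.8],"rot":[0,0,0],"gripper":0},{"travel":[0,0,-0.8],"rot":[0,0,0],"gripper":0},{"travel":[0,0,-0.5],"rot":[0,0,0],"gripper":0},{"travel":[0,0,0],"rot":[0,0,0],"gripper":0},{"travel":[0,0,0],"rot":[0,0,0],"gripper":0}]'
python3 - <<'E'
from pp import *
p,P=cloud("wrist")
m=masks(p)["green"]&(abs(P[...,1]-154)<26)&(P[...,2]>112)&(P[...,2]<175)
q=P[m]
for lo,hi in((518,571),(573,625)):
    k=q[(q[:,0]>lo)&(q[:,0]<hi)];print(len(k),k.min(0).round(),k.max(0).round(),np.median(k,0).round(1))
print("top");lids("top",60)
job((520.3,-339.5,78.3),5,'blue',2)
E
```

```text
t: 49.25
ee_pos: [577.2, 155.7, 296.7]
eef_rot: [0.711, -0.695, 0.075, -0.077]
wrist_force: [0.4, 0.9, -0.4]
opening: 85.5
1214 [523. 139. 137.] [563. 174. 147.] [540.9 159.3 141.8]
2165 [577. 136. 149.] [618. 177. 159.] [598.4 156.4 154. ]
top
red [330. 195.] [ 636.2 -100.8   96.7] slope [0.192 0.658] size [168.   6.]
red [158. 181.] [616.2 450.3 170.8] slope [-0.025 -0.038] size [27. 28.]
red [318. 205.] [549.8 -62.5 142.2] slope [ 0.172 -0.027] size [39. 39.]
red [203. 208.] [542.3 326.6  78.9] slope [-0.033 -0.152] size [41. 23.]
red [318. 222.] [495.  -62.6 131.2] slope [ 0.146 -0.028] size [39. 39.]
red [318. 239.] [440.5 -61.1 119. ] slope [ 0.115 -0.019] size [39. 36.]
green [199. 254.] [389.2 332.1  79.3] slope [ 0.052 -0.003] size [37. 42.]
blue [296. 199.] [623.2  13.2  98.1] slope [  0.368 -23.514] size [132.   1.]
blue [401. 217.] [ 519.2 -340.1   79.6] slope [0.054 0.   ] size [38. 38.]
blue [201. 232.] [463.2 328.6  79.9] slope [-0.042 -0.019] size [37. 36.]
blue [285. 243.] [426.1  43.8 119.3] slope [ 0.143 -0.006] size [39. 36.]
blue [400. 249.] [ 410.5 -335.7   78.4] slope [-0.049  0.022] size [37. 37.]
rot [-11.99  -0.37  -3.71] travel [9.76 1.98 2.51] rows>=11.4 each [0.814 0.165 0.209]
rot [0. 0. 0.] travel [0.   0.   1.38] rows>=1.5 each [0.   0.   0.69]
rot [0. 0. 0.] travel [ 0.    0.   -3.28] rows>=3.6 each [ 0.    0.   -0.82]
rot [12.    0.41  3.89] travel [-7.72  0.98  0.6 ] rows>=8.7 each [-0.858  0.108  0.066]
rot [0. 0. 0.] travel [-0.  -0.   1.4] rows>=1.6 each [-0.  -0.   0.7]
release TCP [485.9  46.1 155.5]
```

All four green are in line (fourth at x 598). Blue next.

```bash
python3 -m handwheel '[{"travel":[0,0,0],"rot":[-6,-0.18,-1.85],"gripper":0},{"travel":[0,0,0],"rot":[-6,-0.18,-1.85],"gripper":0},{"travel":[0.5,0.1,0],"rot":[0,0,0],"gripper":0},{"travel":[0.85,0.17,0],"rot":[0,0,0],"gripper":0},{"travel":[0.85,0.17,0],"rot":[0,0,0],"gripper":0},{"travel":[0.85,0.17,0],"rot":[0,0,0],"gripper":0},{"travel":[0.85,0.17,0],"rot":[0,0,0],"gripper":0},{"travel":[0.85,0.17,0],"rot":[0,0,0],"gripper":0},{"travel":[0.85,0.17,0.1],"rot":[0,0,0],"gripper":0},{"travel":[0.85,0.17,0.2],"rot":[0,0,0],"gripper":0},{"travel":[0.85,0.17,0.4],"rot":[0,0,0],"gripper":0},{"travel":[0.85,0.17,0.4],"rot":[0,0,0],"gripper":0},{"travel":[0.8,0.17,0.5],"rot":[0,0,0],"gripper":0},{"travel":[0.6,0.15,0.5],"rot":[0,0,0],"gripper":0},{"travel":[0.21,0.03,0.41],"rot":[0,0,0],"gripper":0},{"travel":[0,0,0],"rot":[0,0,0],"gripper":0},{"travel":[0,0,0],"rot":[0,0,0],"gripper":0},{"travel":[0,0,0],"rot":[0,0,0],"gripper":0}]'
python3 - <<'E'
from pp import *
lids(amin=1000)
plan(((520.5,-339.3,99.3),down(5)))
E
```

```text
t: 51.15
ee_pos: [521.9, -338.4, 170.2]
eef_rot: [0.738, -0.675, 0.001, -0.001]
wrist_force: [0.7, 0.5, -0.8]
opening: 85.5
blue [326. 242.] [ 522.7 -340.5   78.2] slope [-0.035 -0.003] size [43. 41.]
rot [-0.23 -0.08  0.08] travel [0.01 0.04 1.43] rows>=1.6 each [0.006 0.018 0.715]
```

```bash
python3 -m handwheel '[{"travel":[0.02,0.02,0.5],"rot":[0,0,0],"gripper":0},{"travel":[0,0,0.5],"rot":[0,0,0],"gripper":0},{"travel":[0,0,0.43],"rot":[0,0,0],"gripper":0},{"travel":[0,0,0],"rot":[0,0,0],"gripper":0},{"travel":[0,0,0],"rot":[0,0,0],"gripper":0},{"travel":[0,0,0],"rot":[0,0,0],"gripper":255},{"travel":[0,0,0],"rot":[0,0,0],"gripper":255},{"travel":[0,0,0],"rot":[0,0,0],"gripper":255},{"travel":[0,0,0],"rot":[0,0,0],"gripper":255},{"travel":[0,0,0],"rot":[0,0,0],"gripper":255},{"travel":[0,0,0],"rot":[0,0,0],"gripper":255}]'
python3 -m handwheel '[{"travel":[0,0,-0.2],"rot":[0,0,0],"gripper":255},{"travel":[0,0,-0.5],"rot":[0,0,0],"gripper":255},{"travel":[0,0,-0.8],"rot":[0,0,0],"gripper":255},{"travel":[0,0,-0.8],"rot":[0,0,0],"gripper":255},{"travel":[0,0,-0.8],"rot":[0,0,0],"gripper":255},{"travel":[0,0,-0.5],"rot":[0,0,0],"gripper":255},{"travel":[0,0,0],"rot":[4,0.14,1.3],"gripper":255},{"travel":[0,0,0],"rot":[4,0.14,1.3],"gripper":255},{"travel":[0,0,0],"rot":[4,0.14,1.3],"gripper":255},{"travel":[0,0,0],"rot":[0,0,0],"gripper":255},{"travel":[0,0,0],"rot":[0,0,0],"gripper":255},{"travel":[0,0,0],"rot":[0,0,0],"gripper":255}]'
python3 - <<'E'
from pp import *
held("blue");a,u,L,T=target("blue",2);plan((T+30*u,a),(T,a))
E
```

```text
t: 52.3
ee_pos: [521.8, -341.1, 100.3]
eef_rot: [0.737, -0.676, 0.003, -0.001]
wrist_force: [-0.0, 2.2, 7.0]
opening: 55.6
t: 53.5
ee_pos: [520.3, -340.2, 278.0]
eef_rot: [0.71, -0.696, 0.074, -0.075]
wrist_force: [0.1, 0.2, -1.8]
opening: 55.3
lid n 8093 slope dz/dx,dz/dy (tool) [ 0.001 -0.078] mean [ 0.  -4.2 22.5] x range -21.2 21.3 y range -21.1 15.9
rot [-0.11 -0.    0.02] travel [-7.74  1.04  1.69] rows>=8.9 each [-0.86   0.116  0.187]
rot [0. 0. 0.] travel [ 0.  -0.   0.6] rows>=0.7 each [ 0.  -0.   0.6]
```

```bash
python3 -m handwheel '[{"travel":[-0.5,0.05,0],"rot":[0,0,0],"gripper":255},{"travel":[-0.9,0.12,0],"rot":[0,0,0],"gripper":255},{"travel":[-0.9,0.12,0],"rot":[0,0,0],"gripper":255},{"travel":[-0.9,0.12,0],"rot":[0,0,0],"gripper":255},{"travel":[-0.9,0.12,0],"rot":[0,0,0],"gripper":255},{"travel":[-0.9,0.12,0],"rot":[0,0,0],"gripper":255},{"travel":[-0.9,0.12,0],"rot":[0,0,0],"gripper":255},{"travel":[-0.8,0.12,0],"rot":[0,0,0],"gripper":255},{"travel":[-0.6,0.1,0.4],"rot":[0,0,0],"gripper":255},{"travel":[-0.44,0.05,0.5],"rot":[0,0,0],"gripper":255},{"travel":[0,0,0.5],"rot":[0,0,0],"gripper":255},{"travel":[0,0,0.3],"rot":[0,0,0],"gripper":255},{"travel":[0,0,0],"rot":[0,0,0],"gripper":255},{"travel":[0,0,0],"rot":[0,0,0],"gripper":255},{"travel":[0,0,0],"rot":[0,0,0],"gripper":255}]'
python3 - <<'E'
from pp import *
held("blue");a,u,L,T=target("blue",2,gap=24);plan((T,a))
E
```

```text
t: 55.05
ee_pos: [480.9, 45.9, 185.3]
eef_rot: [0.71, -0.696, 0.075, -0.076]
wrist_force: [0.1, -0.6, -2.1]
opening: 55.5
lid n 8173 slope dz/dx,dz/dy (tool) [-0.    -0.083] mean [-0.1 -4.5 22.6] x range -21.2 21.2 y range -20.8 15.9
rot [-0.3  -0.03 -0.03] travel [-0.    0.03  0.6 ] rows>=0.7 each [-0.004  0.026  0.597]
```

```bash
python3 -m handwheel '[{"travel":[0,0.02,0.3],"rot":[0,0,0],"gripper":255},{"travel":[0,0,0.2],"rot":[0,0,0],"gripper":255},{"travel":[0,0,0.09],"rot":[0,0,0],"gripper":255},{"travel":[0,0,0],"rot":[0,0,0],"gripper":255},{"travel":[0,0,0],"rot":[0,0,0],"gripper":255},{"travel":[0,0,0],"rot":[0,0,0],"gripper":255},{"travel":[0,0,0],"rot":[0,0,0],"gripper":60},{"travel":[0,0,0],"rot":[0,0,0],"gripper":60},{"travel":[0,0,0],"rot":[0,0,0],"gripper":0},{"travel":[0,0,0],"rot":[0,0,0],"gripper":0},{"travel":[0,0,-0.3],"rot":[0,0,0],"gripper":0},{"travel":[0,0,-0.8],"rot":[0,0,0],"gripper":0},{"travel":[0,0,-0.8],"rot":[0,0,0],"gripper":0},{"travel":[0,0,-0.5],"rot":[0,0,0],"gripper":0},{"travel":[0,0,0],"rot":[0,0,0],"gripper":0},{"travel":[0,0,0],"rot":[0,0,0],"gripper":0}]'
python3 - <<'E'
from pp import *
lids(amin=1500);print("top");lids("top",60)
job((411.8,-335.7,78.3),0,'blue',3)
E
```

```text
t: 56.7
ee_pos: [460.0, 45.7, 272.7]
eef_rot: [0.71, -0.696, 0.075, -0.076]
wrist_force: [-1.0, 0.2, -1.0]
opening: 85.2
red [408. 108.] [608.9 -28.3  89.2] slope [ 0.168 -1.063] size [124.   7.]
red [412. 184.] [534.5 -33.2  95.9] slope [ 0.117 -0.451] size [154.   3.]
red [474. 133.] [549.8 -59.6 141.6] slope [ 0.191 -0.042] size [42. 43.]
red [ 28. 141.] [542.6 317.6  78. ] slope [0.003 0.069] size [42. 44.]
red [462. 207.] [496.1 -59.7 130. ] slope [ 0.158 -0.047] size [43. 44.]
green [240. 104.] [608.1 121.4  90.1] slope [0.162 1.393] size [119.   6.]
green [159.  52.] [596.6 154.4 153.4] slope [0.207 0.038] size [41. 44.]
green [174. 138.] [542.8 152.  141.9] slope [0.191 0.044] size [41. 43.]
green [183. 211.] [489.2 152.8 130.3] slope [0.16 0.05] size [42. 43.]
green [ 29. 300.] [390.1 330.9  78. ] slope [-0.032  0.071] size [42. 43.]
blue [323. 114.] [594.2  47.6  94.6] slope [0.069 0.003] size [144.  75.]
blue [323. 223.] [481.4  45.9 130.5] slope [0.169 0.005] size [43. 42.]
blue [ 27. 226.] [463.5 325.8  78.1] slope [-0.014  0.071] size [41. 44.]
blue [322. 285.] [427.3  
[... 666 characters left out ...]
55.3 131.2] slope [ 0.078 -0.023] size [36. 37.]
green [199. 254.] [388.9 332.6  78.9] slope [ 0.015 -0.097] size [37. 42.]
blue [202. 232.] [463.2 327.2  79. ] slope [ 0.036 -0.039] size [37. 38.]
blue [400. 249.] [ 410.3 -335.7   79.6] slope [ 0.019 -0.047] size [37. 37.]
rot [-11.99   0.13   1.07] travel [7.63 0.95 2.05] rows>=8.8 each [0.848 0.105 0.228]
rot [0. 0. 0.] travel [0.   0.   1.38] rows>=1.5 each [0.   0.   0.69]
rot [0. 0. 0.] travel [ 0.    0.   -3.28] rows>=3.6 each [ 0.    0.   -0.82]
rot [12.   -0.12 -1.1 ] travel [-7.61 -2.27  1.05] rows>=8.9 each [-0.845 -0.252  0.116]
rot [0. 0. 0.] travel [-0.   0.   1.4] rows>=1.6 each [-0.   0.   0.7]
release TCP [540.7  47.2 167.1]
```

Everything is in place so far. Last jar: blue.

```bash
python3 -m handwheel '[{"travel":[0,0,0],"rot":[-6,0.06,0.53],"gripper":0},{"travel":[0,0,0],"rot":[-6,0.06,0.53],"gripper":0},{"travel":[0.5,0.07,0],"rot":[0,0,0],"gripper":0},{"travel":[0.85,0.11,0],"rot":[0,0,0],"gripper":0},{"travel":[0.85,0.11,0],"rot":[0,0,0],"gripper":0},{"travel":[0.85,0.11,0],"rot":[0,0,0],"gripper":0},{"travel":[0.85,0.11,0],"rot":[0,0,0],"gripper":0},{"travel":[0.85,0.11,0.2],"rot":[0,0,0],"gripper":0},{"travel":[0.85,0.11,0.4],"rot":[0,0,0],"gripper":0},{"travel":[0.8,0.1,0.5],"rot":[0,0,0],"gripper":0},{"travel":[0.7,0.1,0.5],"rot":[0,0,0],"gripper":0},{"travel":[0.4,0.02,0.3],"rot":[0,0,0],"gripper":0},{"travel":[0.13,0,0.15],"rot":[0,0,0],"gripper":0},{"travel":[0,0,0],"rot":[0,0,0],"gripper":0},{"travel":[0,0,0],"rot":[0,0,0],"gripper":0},{"travel":[0,0,0],"rot":[0,0,0],"gripper":0}]'
python3 - <<'E'
from pp import *
lids(amin=1000)
plan(((412,-335.5,99.3),down(0)))
E
```

```text
t: 58.4
ee_pos: [413.4, -334.9, 170.4]
eef_rot: [0.708, -0.706, 0.001, -0.001]
wrist_force: [-0.2, -1.1, -0.4]
opening: 85.6
blue [325. 243.] [ 413.3 -336.3   78.2] slope [-0.038 -0.   ] size [43. 42.]
rot [-0.21 -0.06  0.11] travel [0.01 0.03 1.43] rows>=1.6 each [0.004 0.014 0.713]
```

```bash
python3 -m handwheel '[{"travel":[0.02,0.02,0.5],"rot":[0,0,0],"gripper":0},{"travel":[0,0,0.5],"rot":[0,0,0],"gripper":0},{"travel":[0,0,0.43],"rot":[0,0,0],"gripper":0},{"travel":[0,0,0],"rot":[0,0,0],"gripper":0},{"travel":[0,0,0],"rot":[0,0,0],"gripper":0},{"travel":[0,0,0],"rot":[0,0,0],"gripper":255},{"travel":[0,0,0],"rot":[0,0,0],"gripper":255},{"travel":[0,0,0],"rot":[0,0,0],"gripper":255},{"travel":[0,0,0],"rot":[0,0,0],"gripper":255},{"travel":[0,0,0],"rot":[0,0,0],"gripper":255},{"travel":[0,0,0],"rot":[0,0,0],"gripper":255}]'
python3 -m handwheel '[{"travel":[0,0,-0.2],"rot":[0,0,0],"gripper":255},{"travel":[0,0,-0.5],"rot":[0,0,0],"gripper":255},{"travel":[0,0,-0.8],"rot":[0,0,0],"gripper":255},{"travel":[0,0,-0.8],"rot":[0,0,0],"gripper":255},{"travel":[0,0,-0.8],"rot":[0,0,0],"gripper":255},{"travel":[0,0,-0.5],"rot":[0,0,0],"gripper":255},{"travel":[0,0,0],"rot":[4,-0.04,-0.37],"gripper":255},{"travel":[0,0,0],"rot":[4,-0.04,-0.37],"gripper":255},{"travel":[0,0,0],"rot":[4,-0.04,-0.37],"gripper":255},{"travel":[0,0,0],"rot":[0,0,0],"gripper":255},{"travel":[0,0,0],"rot":[0,0,0],"gripper":255},{"travel":[0,0,0],"rot":[0,0,0],"gripper":255}]'
python3 - <<'E'
from pp import *
held("blue");a,u,L,T=target("blue",3);plan((T+30*u,a),(T,a))
E
```

```text
t: 59.55
ee_pos: [412.9, -337.7, 99.9]
eef_rot: [0.707, -0.707, 0.003, -0.001]
wrist_force: [-0.0, 1.4, 6.0]
opening: 55.8
t: 60.75
ee_pos: [411.5, -336.7, 278.1]
eef_rot: [0.71, -0.696, 0.074, -0.075]
wrist_force: [0.5, 0.2, -2.7]
opening: 54.6
lid n 7851 slope dz/dx,dz/dy (tool) [-0.002 -0.077] mean [-0.1 -3.9 22.1] x range -20.9 21.2 y range -20.1 15.8
rot [-0.1   0.01  0.05] travel [-7.63 -2.21  2.14] rows>=9.1 each [-0.763 -0.221  0.214]
rot [0. 0. 0.] travel [0.  0.  0.6] rows>=0.7 each [0.  0.  0.6]
```

```bash
python3 -m handwheel '[{"travel":[-0.5,-0.15,0],"rot":[0,0,0],"gripper":255},{"travel":[-0.85,-0.25,0],"rot":[0,0,0],"gripper":255},{"travel":[-0.85,-0.25,0],"rot":[0,0,0],"gripper":255},{"travel":[-0.85,-0.25,0],"rot":[0,0,0],"gripper":255},{"travel":[-0.85,-0.25,0],"rot":[0,0,0],"gripper":255},{"travel":[-0.85,-0.25,0],"rot":[0,0,0],"gripper":255},{"travel":[-0.85,-0.25,0],"rot":[0,0,0],"gripper":255},{"travel":[-0.85,-0.25,0],"rot":[0,0,0],"gripper":255},{"travel":[-0.7,-0.2,0.4],"rot":[0,0,0],"gripper":255},{"travel":[-0.48,-0.11,0.5],"rot":[0,0,0],"gripper":255},{"travel":[0,0,0.6],"rot":[0,0,0],"gripper":255},{"travel":[0,0,0.4],"rot":[0,0,0],"gripper":255},{"travel":[0,0,0.2],"rot":[0,0,0],"gripper":255},{"travel":[0,0,0],"rot":[0,0,0],"gripper":255},{"travel":[0,0,0],"rot":[0,0,0],"gripper":255},{"travel":[0,0,0],"rot":[0,0,0],"gripper":255}]'
python3 - <<'E'
from pp import *
held("blue");a,u,L,T=target("blue",3);plan((T,a))
E
```

```text
t: 62.4
ee_pos: [535.1, 46.9, 200.4]
eef_rot: [0.71, -0.696, 0.075, -0.076]
wrist_force: [0.4, 0.4, -3.3]
opening: 55.5
lid n 8096 slope dz/dx,dz/dy (tool) [ 0.002 -0.095] mean [-0.  -4.5 22.3] x range -21.3 21.2 y range -20.5 15.5
rot [-0.33 -0.03  0.01] travel [-0.    0.03  0.68] rows>=0.8 each [-0.004  0.026  0.675]
```

```bash
python3 -m handwheel '[{"travel":[0,0.02,0.3],"rot":[0,0,0],"gripper":255},{"travel":[0,0,0.24],"rot":[0,0,0],"gripper":255},{"travel":[0,0,0.12],"rot":[0,0,0],"gripper":255},{"travel":[0,0,0],"rot":[0,0,0],"gripper":255},{"travel":[0,0,0],"rot":[0,0,0],"gripper":255},{"travel":[0,0,0],"rot":[0,0,0],"gripper":255},{"travel":[0,0,0],"rot":[0,0,0],"gripper":60},{"travel":[0,0,0],"rot":[0,0,0],"gripper":60},{"travel":[0,0,0],"rot":[0,0,0],"gripper":0},{"travel":[0,0,0],"rot":[0,0,0],"gripper":0},{"travel":[0,0,-0.3],"rot":[0,0,0],"gripper":0},{"travel":[0,0,-0.8],"rot":[0,0,0],"gripper":0},{"travel":[0,0,-0.8],"rot":[0,0,0],"gripper":0},{"travel":[0,0,-0.8],"rot":[0,0,0],"gripper":0},{"travel":[0,0,-0.8],"rot":[0,0,0],"gripper":0},{"travel":[0,0.5,-0.5],"rot":[0,0,0],"gripper":0},{"travel":[0,0.5,0],"rot":[0,0,0],"gripper":0},{"travel":[0,0,0],"rot":[0,0,0],"gripper":0},{"travel":[0,0,0],"rot":[0,0,0],"gripper":0},{"travel":[0,0,0],"rot":[0,0,0],"gripper":0}]'
python3 - <<'E'
from pp import *
cv2.imwrite("pics/w12.png",lids(amin=500));print("top");lids("top",60)
E
```

```text
t: 64.45
ee_pos: [449.6, 45.4, 351.2]
eef_rot: [0.71, -0.696, 0.074, -0.076]
wrist_force: [-0.8, 0.1, -0.1]
opening: 85.5
red [390.  98.] [631.4 -28.7  93.8] slope [ 0.164 -1.214] size [129.   7.]
red [460.  50.] [650.  -98.1  98.5] slope [ 0.168 -0.74 ] size [95.  7.]
red [392. 174.] [533.2 -33.1  95.8] slope [ 0.117 -0.717] size [147.   4.]
red [435. 131.] [549.4 -59.8 141.7] slope [ 0.197 -0.031] size [42. 43.]
red [ 91. 137.] [542.3 318.3  78.1] slope [0.003 0.06 ] size [41. 44.]
red [427. 186.] [495.5 -59.9 130.1] slope [ 0.174 -0.034] size [42. 43.]
red [420. 236.] [441.5 -58.6 118.5] slope [ 0.151 -0.038] size [43. 43.]
green [258.  97.] [627.4 121.8  94.6] slope [0.171 1.528] size [127.   6.]
green [205.  72.] [596.4 154.7 153.5] slope [0.21  0.025] size [40. 42.]
green [249. 110.] [589.8 127.7 106.5] slope [0.131 0.075] size [127.   4.]
green [213. 134.] [542.4 152.4 142. ] slope [0.2  0.03] size [40. 43.]
green [217. 190.] [488.4 153.5 130.5] slope [0.187 0.028] size [41. 42.]
green [223. 239.] [434.8 152.3 118.9] slope [ 0.185 -0.039] size [59. 85.]
green [ 88. 264.] [389.
[... 676 characters left out ...]
142.9] slope [0.092 0.012] size [40. 39.]
red [205. 208.] [542.6 318.1  78.9] slope [ 0.019 -0.03 ] size [41. 44.]
red [318. 222.] [495.1 -63.  130.7] slope [0.13  0.055] size [39. 39.]
red [318. 239.] [440.5 -61.  119.1] slope [0.169 0.028] size [39. 36.]
green [251. 189.] [597.9 154.4 153.7] slope [ 0.15  -0.025] size [39. 36.]
green [252. 206.] [542.7 152.9 142.7] slope [ 0.12  -0.037] size [38. 40.]
green [251. 222.] [491.2 154.4 131.6] slope [ 0.116 -0.042] size [33. 38.]
green [199. 254.] [389.3 332.1  79.2] slope [0.057 0.016] size [36. 42.]
blue [285. 209.] [535.2  46.5 142.5] slope [ 0.13 -0.  ] size [39. 36.]
blue [201. 232.] [462.9 327.6  78.9] slope [-0.006 -0.058] size [37. 39.]
```

View pics/w12.png

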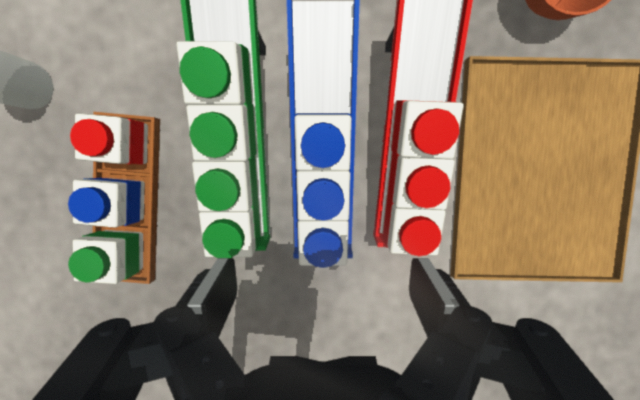

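The image shows the tray holding red, blue and green at (91,137), (89,204) and (88,264). The lanes hold 4 green, 3 blue and 3 red, queued touching from the front stops. The carton is empty and the gripper is clear, so I hand in.

```bash
python3 -c "
from plant import order
print(order.sign_off())"
```

```text
the job is handed in; nothing more can be done
None
```

The job is handed in at about 64 s of the 210 s allowed. The sign-off gave no verdict, so success is judged only from my own checks.

**What I did:** the tray already held green, so I added the front red and front blue jars from their lanes. I then loaded all six new jars (2 red, 2 green, 2 blue) from the carton into the lanes of their colours.

**One mishap, mended:** the first red jar came down tilted about 0.2 rad, with one edge on a pocket divider. I regripped it and set it down again, and it stood flat.

**Last checks:**
- **Tray:** one jar of each colour, all lids at z ≈ 78 mm. The wrist view gave slopes of up to 0.06 rad; I put this down to its oblique angle, since close overhead views of red and blue gave under 0.02.
- **Lanes:** 3 red, 3 blue and 4 green jars queued touching from the front stops at the deck's slope, close to the lane centre lines.
- **Surroundings:** the carton is empty and the gripper was raised clear. The arm's path stayed away from the wheel, bowl and spray bottle. I did not re-measure the wheel or the bowl, but the spray cap read the same position throughout.
- **Disagreements:** the top and wrist cameras differed by up to about 3 mm, and the top camera lost some lids to colour masking. I saw no new jar knocked aside.

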